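# Set out the sample jars by height

## Robot

A 6-joint arm with a two-finger parallel gripper is mounted at the origin on a cart in front of the work surface, level with it; the furniture and walls round the work are solid. World frame = base frame: x ahead of the robot, y to its left, z up, the work surface at z = 0. Lengths are in mm, angles in rad, forces in N, time in s.
With the tool pointing down it reaches from about 400 to 825 mm from the base axis. Payload 7 kg.
Tool frame: the origin (TCP) lies on the centre line of the jaws, within the pads' length; the fingertips stand bot.finger_overhang ahead of it and the grasp point (between the pads) lies 8 mm behind it (bot.finger_overhang is the distance from the TCP to the fingertips, in mm); y points along the fingers, x is the direction in which the jaws open and shut, and the axes are right-handed (so a half turn about y gives the same grasp; the last joint's range is limited). The gripper opens to 88 mm and grips with 3 to 60 N. Pads are 19 mm wide; open, the fingers measure 130 mm over their backs; the gripper's body (78 mm by 193 mm) begins 47 mm behind the grasp point.
Start: joints at [-1, 0.359, 0.012, 0, -1.224, -0.288], TCP at [188.329, -648.172, 237.561] pointing down, gripper open.
Joint ranges: [-3.07, 3.07], [-1.43, 2.12], [-1.02, 1.25], [-3.03, 1.67], [-3.05, -0], [-3.03, 3.03]. Speed limits (rad/s): [2.39, 2.39, 3.01, 3.14, 3.14, 3.14].

## Interface

Orientations are given as a unit quaternion [w, x, y, z].
In Python, from bench import bot, grab_frame, camera_params gives the robot as it stands.
- The arm moves only by the tool jog_arm, never from a script. Its argument "plan" is a list of rows, each an object of numbers: "x", "y", "z": the shift along the tool's x, y, z in cm; "roll": the turn about the tool's y in rad. In form: [{"x": .., "y": .., "z": .., "roll": ..}, ...]. A call has 1 to 20 rows; each row is the pose to reach, as a shift and turn from the pose commanded when the call began, along the tool's axes at that moment; what a row does not reach only later rows make up. A row lasts 1/12 s, in which the tool goes at most 41.7 mm and 7.16 degrees, less where a joint would pass 70% of its speed; a pose out of reach is approached as far as the arm can. A call with a gripper value outside its range is refused whole. "gripper" is the closure, from 0 (fully open) to 1 (shut), set as the call begins (left out, the last holds). The fingers move at their own pace and stop on an object; "grip_force" is the grip in N (left out, the last holds). Time passes only in rows, so rows that repeat a pose let the fingers close. It gives the time, the measured TCP pose, the force and the opening at its end, in the units of the state.
- bot.read_state(): the state, without advancing time (a new reading comes with each control period).
- grab_frame(name): name is "scene" or "top" or "wrist"; returns the picture (400x640x3 uint8, red, green, blue); there is no depth.
- camera_params(name): a dict with "fovy" (degrees; the focal length in pixels is half the picture's height over the tangent of half this angle, whatever the lens; pixels are square), "cx", "cy" (the principal point, pixels), "k1" (the pictures are not rectified: a ray, as slopes to the right and down, at radius r is drawn at 1 + k1 r^2 times it, then the intrinsics apply), "eye" and "orientation" of the camera in the world. Camera axes: x right, y down, z forward; pixel columns grow to the right and rows downward; lengths in mm; the calibration is good to about 2 mm. A picture is of the moment at which its call begins: read the wrist's pose just before it. camera_params takes no time and is no camera call; for the wrist camera it gives the pose at the moment of the call.
- bot.finish_job(): hands the job in, once; it reports no verdict.
The state is a dict: "time": time; "joints": joint angles; "dq": joint speeds; "tau": joint torques, N m; "eef_pos": TCP position; "tool_rot": TCP orientation; "wrist_force": force on the tool from outside, world axes, zero at the start; "wrist_torque": the same for the moment, N m; "opening": opening from 0.0 (shut) to 1.0 (fully open).
Only numpy, scipy, OpenCV 4.12 (cv2) and the standard library are available. Lean on these libraries where they do the work, as an engineer would, in place of code of your own. Each camera call takes 0.05 s, during which the arm holds its last target.

## Task

Set the four white sample jars out on the board, one standing upright in the middle of each cork pad, in order of height: the tallest on the pad next to the roll of tape, falling step by step to the shortest on the pad next to the stapler. Go by height, not by width. Leave the tape roll and the stapler where they are, and do not tip any jar over.

Things in the scene. Friction and masses are not known exactly. Their poses are not given: they have to be found in the camera images.
- jar_a: opaque white jar with a steel lid (black inset on top), fixed shut, the tallest of four: 120 mm tall with the lid, 44 mm in diameter; stands loose on the table at the start. Origin: centre of its underside, z up through the lid. The body is straight up to 17 mm below the top, where the lid (12 mm high, 3 mm narrower) begins with a short shoulder; grip the straight body.
- jar_b: opaque white jar with a steel lid (black inset on top), fixed shut, the second tallest and the widest of four: 95 mm tall with the lid, 56 mm in diameter; stands loose on the table at the start. Origin: centre of its underside, z up through the lid. The body is straight up to 17 mm below the top, where the lid (12 mm high, 3 mm narrower) begins with a short shoulder; grip the straight body.
- jar_c: opaque white jar with a steel lid (black inset on top), fixed shut, the third in height and the narrowest of four: 70 mm tall with the lid, 38 mm in diameter; stands loose on the table at the start. Origin: centre of its underside, z up through the lid. The body is straight up to 17 mm below the top, where the lid (12 mm high, 3 mm narrower) begins with a short shoulder; grip the straight body.
- jar_d: opaque white jar with a steel lid (black inset on top), fixed shut, the shortest of four: 46 mm tall with the lid, 50 mm in diameter; stands loose on the table at the start. Origin: centre of its underside, z up through the lid. The body is straight up to 17 mm below the top, where the lid (12 mm high, 3 mm narrower) begins with a short shoulder; grip the straight body.
- pad_1: round cork pad, 64 mm in diameter, 3 mm thick, fixed on the plywood board: one end of the row (robot's left). Four alike pads in a straight row, 100 mm apart, numbered from the robot's left. Origin: centre of its underside, on the board's face (10 mm above the table); jars stand on the top, 3 mm higher (13 mm above the table). The board is 120 x 410 mm, with a back lip along its far edge that rises 8 mm above its face, its near side 50 mm behind the pads' centres.
- pad_2: round cork pad, 64 mm in diameter, 3 mm thick, fixed on the plywood board: next to pad_1. Four alike pads in a straight row, 100 mm apart, numbered from the robot's left. Origin: centre of its underside, on the board's face (10 mm above the table); jars stand on the top, 3 mm higher (13 mm above the table). The board is 120 x 410 mm, with a back lip along its far edge that rises 8 mm above its face, its near side 50 mm behind the pads' centres.
- pad_3: round cork pad, 64 mm in diameter, 3 mm thick, fixed on the plywood board: next to pad_4. Four alike pads in a straight row, 100 mm apart, numbered from the robot's left. Origin: centre of its underside, on the board's face (10 mm above the table); jars stand on the top, 3 mm higher (13 mm above the table). The board is 120 x 410 mm, with a back lip along its far edge that rises 8 mm above its face, its near side 50 mm behind the pads' centres.
- pad_4: round cork pad, 64 mm in diameter, 3 mm thick, fixed on the plywood board: the other end of the row (robot's right). Four alike pads in a straight row, 100 mm apart, numbered from the robot's left. Origin: centre of its underside, on the board's face (10 mm above the table); jars stand on the top, 3 mm higher (13 mm above the table). The board is 120 x 410 mm, with a back lip along its far edge that rises 8 mm above its face, its near side 50 mm behind the pads' centres.
- tape_roll: brown roll of parcel tape standing on its flat side on the table just beyond one end of the row of pads, about 115 mm from the end pad's centre; 66 mm in diameter, 48 mm tall, loose. Origin: centre of its underside. It may be beyond pad_1 or beyond pad_4.
- stapler: grey and black hand stapler on the table just beyond the other end of the row, lying across the row's direction; 32 x 137 x 44 mm (its own x, y, z), loose. Origin: centre of its underside.
Not all that is in view belongs to the job. What is shaped like the jar_c but blue, green or purple is not meant.

How it is judged:
By the outcome, as a careful person would: the job done as asked, in the order asked, and still so for the second after the job is handed in, with the robot touching nothing.
It also fails if it takes over 96 s, if anything falls off the work surface, if the arm or the gripper's body presses on something with over 40 N, if the wrist force passes 120 N, or if a joint passes its speed limit or range.

## Working session

There is one attempt and no reset: what is moved stays moved. The work goes in short steps, Python scripts to look and compute and a tool call to move; the robot and the scene stay as the last step left them, time stands still between calls to the robot, and variables do not carry over. Pictures are saved under pics/ and viewed, and the job is handed in when it is done.

Besides the shell and the picture viewer there is one more tool, called in YAML: its name, and indented under it one key for each argument. jog_arm: Moves the arm, as the interface text tells. Its arguments: {"type":"object","properties":{"plan":{"type":"array","items":{"type":"object","properties":{"x":{"type":"number"},"y":{"type":"number"},"z":{"type":"number"},"roll":{"type":"number"}}}},"gripper":{"type":"number"},"grip_force":{"type":"number"}},"required":["plan"]}

```bash
ls; mkdir -p pics
python3 - <<'E'
from bench import bot, grab_frame, camera_params
import cv2
print(bot.read_state()); print(bot.finger_overhang)
for n in ("scene","top"):
    print(n,camera_params(n))
    cv2.imwrite(f"pics/{n}0.png",grab_frame(n)[:,:,::-1])
print(camera_params("wrist"))
E
```

```text
pics
{'time': 0.0, 'joints': array([-9.99872026e-01,  3.59379805e-01,  1.10360219e-02, -3.82233449e-04,
       -1.22412728e+00, -2.88123199e-01]), 'dq': array([-3.19383386e-04,  2.96595054e-04,  6.66929861e-04,  9.56565759e-05,
       -7.97264624e-05, -8.19339633e-04]), 'tau': array([-2.40064801e-03, -5.82717848e+01,  2.93063021e+01,  6.99699238e+00,
        7.01095909e-03, -1.50698093e-04]), 'eef_pos': array([ 188.21065805, -647.70977154,  236.61155193]), 'tool_rot': array([-0.42509227,  0.42407079,  0.56577226, -0.56512147]), 'wrist_force': array([-0.27982886,  0.41645632,  0.36402984]), 'wrist_torque': array([ 0.00863261, -0.06399362, -0.05480902]), 'opening': 1.0034062466478233}
11.0
scene {'fovy': 57.36050012882946, 'cx': 316.3134499217394, 'cy': 201.24579145566406, 'k1': -0.03622506584230629, 'eye': array([215.72175311, 590.99625329, 571.1351049 ]), 'orientation': array([ 0.11412786, -0.22364605,  0.86983217, -0.42467549])}
top {'fovy': 56.52938073927213, 'cx': 323.39240156265845, 'cy': 197.92672456726976, 'k1': -0.0827798528628335, 'eye': array([370.34039723, -24.6228048 , 965.64219339]), 'orientation': array([ 0.07077513, -0.69539645,  0.71233858, -0.06315382])}
{'fovy': 60.4809961251658, 'cx': 315.79968284583526, 'cy': 202.88396377346047, 'k1': 0.003935670548649446, 'eye': array([ 119.4092589 , -666.20663152,  384.09616678]), 'orientation': array([0.07766297, 0.59567056, 0.79259657, 0.10457399])}
```

View pics/scene0.png

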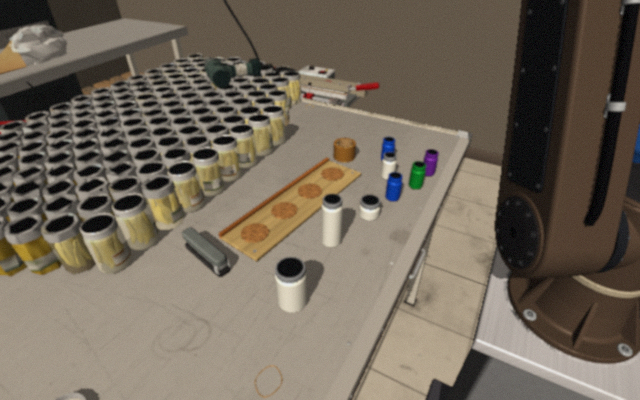

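View pics/top0.png

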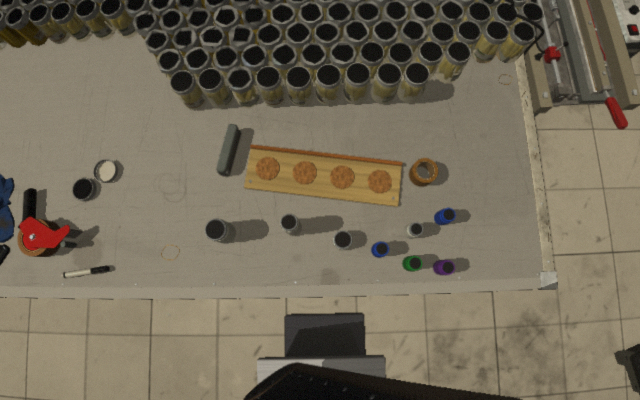

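The scene picture shows the pads at (255,232), (284,210), (310,190) and (333,173). The stapler is at (206,250) and the tape at (344,150).

In the top picture the pads are at (268,168), (305,173), (342,177) and (380,181). The stapler at (229,150) is beyond pad_1 and the tape at (424,172) is beyond pad_4.

White jars in the top picture:
- (217,230): wide
- (289,223): tall
- (343,239): short
- (415,230): narrow, with blue, green and purple look-alikes around it
- (83,188) and (106,170): unclear

I'll enlarge these and measure.

```bash
cat > h.py <<'E'
import numpy as np, cv2
from scipy.spatial.transform import Rotation as R
def rot(q): return R.from_quat([q[1],q[2],q[3],q[0]]).as_matrix()
def K(p):
    f=200/np.tan(np.radians(p['fovy'])/2); return f
def ray(p,uv):
    f=K(p); d=np.array([(uv[0]-p['cx'])/f,(uv[1]-p['cy'])/f]); s=d.copy()
    for _ in range(20): s=d/(1+p['k1']*(s@s))
    v=rot(p['orientation'])@np.array([s[0],s[1],1]); return np.array(p['eye']),v/np.linalg.norm(v)
def plane(p,uv,z):
    e,v=ray(p,uv); return e+v*(z-e[2])/v[2]
def proj(p,X):
    c=rot(p['orientation']).T@(np.array(X)-p['eye']); s=c[:2]/c[2]; s=s*(1+p['k1']*(s@s)); return K(p)*s+[p['cx'],p['cy']]
def tri(p1,u1,p2,u2):
    e1,v1=ray(p1,u1); e2,v2=ray(p2,u2)
    t=np.linalg.lstsq(np.c_[v1,-v2],e2-e1,rcond=None)[0]
    a=e1+t[0]*v1; b=e2+t[1]*v2; return (a+b)/2,np.linalg.norm(a-b)
E
python3 - <<'E'
import cv2
t=cv2.imread('pics/top0.png'); s=cv2.imread('pics/scene0.png')
a=cv2.resize(t[140:290,190:470],(784,420),interpolation=cv2.INTER_CUBIC)
cv2.imwrite('pics/tc.png',a)
b=cv2.resize(s[130:330,170:450],(784,560),interpolation=cv2.INTER_CUBIC)
cv2.imwrite('pics/sc.png',b)
cv2.imwrite('pics/tl.png',cv2.resize(t[140:290,0:200],(800,600),interpolation=cv2.INTER_CUBIC))
E
```

```text
(no output)
```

View pics/tc.png

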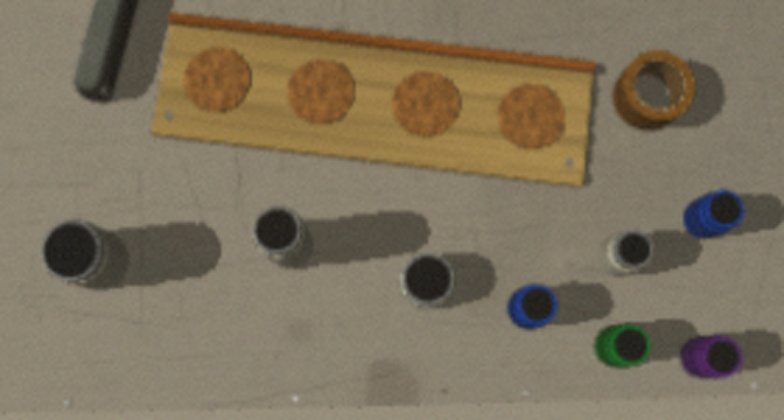

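View pics/sc.png

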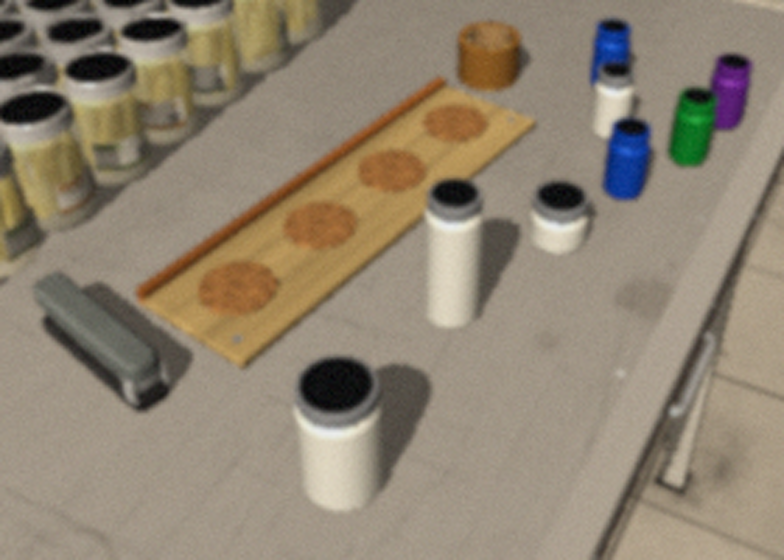

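View pics/tl.png

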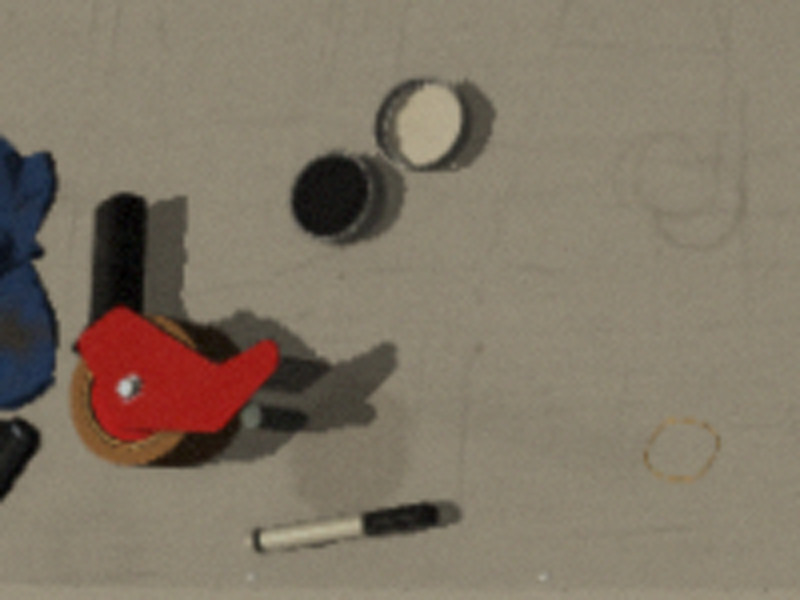

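The four jars are clear in both views. In the top picture:

- **jar_b:** (216,229), widest, white body.
- **jar_a:** (289,222), the tallest in the scene view.
- **jar_d:** (343,239), short.
- **jar_c:** (416,229), the only white one in the cluster; the blue, green and purple ones are not meant.

The round things at the far left are loose lids, so clutter. Next I'll triangulate.

```bash
cat > m.py <<'E'
from h import *
from bench import camera_params
def blob(img,seed,kind,win):
    x,y=map(int,seed); x0=max(x-win,0);y0=max(y-win,0)
    c=img[y0:y+win+1,x0:x+win+1]; S=8
    c=cv2.resize(c,None,fx=S,fy=S,interpolation=cv2.INTER_CUBIC); h=cv2.cvtColor(c,cv2.COLOR_BGR2HSV).astype(int)
    if kind=='dark': m=(c.max(2)<62)
    elif kind=='cork': m=(h[...,0]<=15)&(h[...,1]>125)&(h[...,2]>80)
    m=cv2.morphologyEx(m.astype(np.uint8),cv2.MORPH_OPEN,np.ones((9,9)))
    n,l,st,ce=cv2.connectedComponentsWithStats(m)
    k=l[win*S+S//2,win*S+S//2]
    if k==0: k=1+np.argmax(st[1:,4])
    cs,_=cv2.findContours((l==k).astype(np.uint8),cv2.RETR_EXTERNAL,cv2.CHAIN_APPROX_NONE)
    ct=max(cs,key=cv2.contourArea); hull=cv2.convexHull(ct)
    (ex,ey),ax,an=cv2.fitEllipse(hull if len(hull)>5 else ct)
    return np.array([(ex+.5)/S-.5+x0,(ey+.5)/S-.5+y0]),np.array(ax)/S
E
python3 - <<'E'
from m import *
t=cv2.imread('pics/top0.png'); s=cv2.imread('pics/scene0.png')
pt,ps=camera_params('top'),camera_params('scene')
T={'a':(289,222,'dark'),'b':(216,229,'dark'),'c':(416,229,'dark'),'d':(343,239,'dark'),
'p1':(268,168,'cork'),'p2':(305,173,'cork'),'p3':(342,177,'cork'),'p4':(380,181,'cork'),'blue1':(449,215,'dark'),'blue2':(382,248,'dark'),'green':(415,263,'dark')}
S={'a':(332,200),'b':(290,267),'c':(389,155.5),'d':(370,200),'p1':(255,232),'p2':(284,210),'p3':(310,190),'p4':(333,173),'blue1':(388,139),'blue2':(395,175.5),'green':(419,165)}
H={'a':120,'b':95,'c':70,'d':46,'blue1':70,'blue2':70,'green':70}
for k,(x,y,kind) in T.items():
    w=12 if kind=='dark' else 17
    u1,a1=blob(t,(x,y),kind,w if k!='c' else 8); u2,a2=blob(s,S[k],kind,15 if kind=='dark' and k!='c' else (17 if kind!='dark' else 7))
    X,g=tri(pt,u1,ps,u2)
    z=H.get(k,13)
    print(k,u1.round(1),a1.round(1),u2.round(1),a2.round(1),'X',X.round(1),'gap %.1f'%g,'| top@z',plane(pt,u1,z)[:2].round(1),'scene@z',plane(ps,u2,z)[:2].round(1))
st=__import__('bench').bot.read_state(); print(rot(st['tool_rot']).round(3))
E
```

```text
a [288.3 221.6] [13.8 14.2] [332.  198.6] [ 9.  15.6] X [478.3  63.7 121.2] gap 2.3 | top@z [479.6  64.2] scene@z [477.8  62.1]
b [214.8 229. ] [18.1 18.9] [289.6 267.1] [18.8 25.6] X [468.3 241.7  95.8] gap 1.6 | top@z [469.2 242.3] scene@z [467.9 241. ]
c [416.1 228.5] [10.6 10.9] [390.  154.4] [4.4 9.8] X [ 459.6 -239.2   72.5] gap 3.1 | top@z [ 461.4 -239.4] scene@z [ 459.3 -243.6]
d [342.4 239.1] [15.3 15.5] [370.  199.6] [ 9.2 16.1] X [441.2 -61.6  47.5] gap 2.5 | top@z [442.5 -61.3] scene@z [440.5 -63.7]
p1 [269.8 168.2] [3.5 4.6] [254.4 232.6] [18. 28.] X [640.3 125.8   5.8] gap 1.9 | top@z [637.3 124.2] scene@z [635.9 131.9]
p2 [304.1 172.2] [21.4 22.7] [283.8 210.1] [15.9 25.5] X [623.1  32.7  12.5] gap 2.3 | top@z [624.   33.1] scene@z [621.5  33. ]
p3 [340.4 177.3] [19.  22.2] [309.6 190.6] [13.9 23.7] X [605.9 -62.9  15.4] gap 2.1 | top@z [607.4 -62.6] scene@z [606.4 -65.8]
p4 [379.3 181.1] [21.5 22.7] [332.  173.6] [12.1 21.8] X [ 593.5 -165.1   12.3] gap 2.7 | top@z [ 594.7 -164.6] scene@z [ 591.7 -164.3]
blue1 [448.5 214.2] [10.2 10.7] [388.8 138.6] [3.3 7.9] X [ 492.7 -321.3   72.5] gap 2.6 | top@z [ 494.3 -321.8] scene@z [ 492.8 -326.1]
blue2 [381.4 248.3] [10.5 10.8] [395.3 174.8] [5.  9.7] X [ 414.5 -153.1   72. ] gap 3.0 | top@z [ 416.1 -153. ] scene@z [ 413.9 -156.4]
green [414.8 262.7] [11.1 11.5] [419.4 163.7] [ 5.  10.5] X [ 377.7 -231.    72. ] gap 4.0 | top@z [ 379.7 -231. ] scene@z [ 376.4 -234.9]
[[-0.279 -0.001 -0.96 ]
 [ 0.96   0.001 -0.279]
 [ 0.001 -1.     0.   ]]
```

The triangulated heights are 121, 96, 72.5 and 47.5 mm for the jars and about 13 mm for the pads, so they match the text. Pad spacing is about 100 mm.

- **Target order:** d→pad_1 (stapler), c→pad_2, b→pad_3, a→pad_4 (tape). Placing the shortest first keeps the gripper body above its neighbours.
- **Jaw direction:** across the row, yaw 171.5°.

First I'll go to a hover above jar_d.

```bash
cat > go.py <<'E'
import sys, numpy as np
# go.py x y z yaw(from) x y z yaw(to), mm/deg -> shift in tool axes cm, rad
a=list(map(float,sys.argv[1:9])); f,t=a[:4],a[4:]
w=np.radians(f[3]); D=np.array(t[:3])-f[:3]
x=[np.cos(w),np.sin(w)]; z=[-np.sin(w),np.cos(w)]
print('x %.2f y %.2f z %.2f roll %.3f'%(D[:2]@x/10,-D[2]/10,D[:2]@z/10,np.radians(f[3]-t[3])),'dist %.0f'%np.linalg.norm(D))
E
python3 go.py 188.33 -648.17 237.56 106.2 441.5 -62.3 180 171.5
```

```text
x 49.20 y 5.76 z -40.66 roll -1.140 dist 641
```

jog_arm:
  plan:
    - {"x": 3,"y": 0,"z": -2.5,"roll": -0.1}
    - {"x": 6,"y": 0,"z": -5,"roll": -0.2}
    - {"x": 9,"y": 0.5,"z": -7.5,"roll": -0.3}
    - {"x": 12,"y": 1,"z": -10,"roll": -0.4}
    - {"x": 15,"y": 1.5,"z": -12.5,"roll": -0.5}
    - {"x": 18,"y": 2,"z": -15,"roll": -0.6}
    - {"x": 21,"y": 2.5,"z": -17.5,"roll": -0.7}
    - {"x": 24,"y": 3,"z": -20,"roll": -0.8}
    - {"x": 27,"y": 3.5,"z": -22.4,"roll": -0.9}
    - {"x": 30,"y": 4,"z": -24.8,"roll": -1.0}
    - {"x": 33,"y": 4.5,"z": -27.3,"roll": -1.1}
    - {"x": 36,"y": 5,"z": -29.8,"roll": -1.14}
    - {"x": 39,"y": 5.5,"z": -32.3,"roll": -1.14}
    - {"x": 42,"y": 5.76,"z": -34.7,"roll": -1.14}
    - {"x": 45,"y": 5.76,"z": -37.2,"roll": -1.14}
    - {"x": 47.5,"y": 5.76,"z": -39.3,"roll": -1.14}
    - {"x": 49.2,"y": 5.76,"z": -40.66,"roll": -1.14}
    - {"x": 49.2,"y": 5.76,"z": -40.66,"roll": -1.14}
    - {"x": 49.2,"y": 5.76,"z": -40.66,"roll": -1.14}
    - {"x": 49.2,"y": 5.76,"z": -40.66,"roll": -1.14}
  gripper: 0.15
  grip_force: 20

```text
time: 1.77
eef_pos: [441.0, -62.3, 179.7]
tool_rot: [0.052, -0.052, -0.705, 0.705]
wrist_force: [0.3, 0.1, -0.4]
opening: 0.85
```

Run:
```python
from bench import bot, grab_frame, camera_params
from h import *
import pickle
s=bot.read_state(); p=camera_params('wrist'); im=grab_frame('wrist')[:,:,::-1]
cv2.imwrite('pics/w1.png',im); pickle.dump(p,open('pics/w1.pkl','wb'))
print(s['time'],s['eef_pos'],s['opening'],s['wrist_force'],s['joints']); print(rot(s['tool_rot']).round(3)); print(p['eye'])
print(proj(p,[441.5,-62.3,46]))
```

```text
1.7667 [441.02908258 -62.34795847 179.67186746] 0.8502142052815361 [ 0.33854566  0.09086011 -0.3697077 ] [ 3.04599701e-01  2.35925901e-02 -5.54934453e-01 -1.70677809e-04
 -9.93096463e-01 -4.52012233e-01]
[[-0.989 -0.001 -0.147]
 [ 0.147 -0.    -0.989]
 [ 0.001 -1.     0.   ]]
[ 428.90569571 -129.98834988  327.04972159]
[312.32367755 195.47734422]
```

View pics/w1.png

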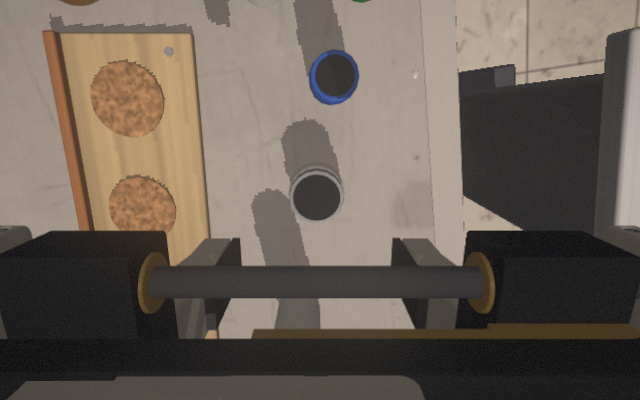

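The wrist picture shows jar_d's lid at about (317,196), blue at (334,76), pad_4 at (128,98) and pad_3 at (143,210). I'll compare these with the first fix.

Run:
```python
from m import *
import pickle
im=cv2.imread('pics/w1.png'); p=pickle.load(open('pics/w1.pkl','rb'))
u,a=blob(im,(317,198),'dark',30); print('d inset',u,a,plane(p,u,46))
h=cv2.cvtColor(im,cv2.COLOR_BGR2HSV)
print(im[98,128],h[98,128],im[198,317])
T,S=camera_params('top'),camera_params('scene')
ut=dict(d=(342.4,239.1),p4=(379.3,181.1)); us=dict(d=(370.,199.6),p4=(332,173.6))
for k,uw in (('d',u),('p4',blob(im,(128,98),'cork',50)[0])):
    print(k,uw,'w+top',tri(p,uw,T,ut[k]),'w+scene',tri(p,uw,S,us[k]), 'w@13',plane(p,uw,13)[:2])
```

```text
d inset [314.24822998 195.66986465] [39.22617722 44.02496719] [439.91999945 -61.89452302  46.        ]
[ 70  99 136] [ 13 124 136] [57 58 64]
d [314.24822998 195.66986465] w+top (array([441.25073517, -61.42940137,  44.91113006]), np.float64(2.6002609087377295)) w+scene (array([439.88428209, -62.17302749,  47.16099097]), np.float64(0.020236830033049446)) w@13 [441.21326535 -53.89915382]
p4 [108.53783417 104.45064163] w+top (array([ 585.49931889, -158.46976578,   51.84877303]), np.float64(0.6425736423819232)) w+scene (array([ 596.82025158, -161.79953755,   17.75996311]), np.float64(13.933749517634658)) w@13 [ 607.52080657 -162.12594745]
```

```bash
cat >> m.py <<'E'
def otsu(img,box,chan,inv):
    x0,y0,x1,y1=box; c=cv2.GaussianBlur(img[y0:y1,x0:x1],(0,0),1.5); S=4
    c=cv2.resize(c,None,fx=S,fy=S,interpolation=cv2.INTER_CUBIC)
    g=c[...,chan] if chan<3 else cv2.cvtColor(c,cv2.COLOR_BGR2HSV)[...,chan-3]
    t,m=cv2.threshold(g,0,255,(cv2.THRESH_BINARY_INV if inv else cv2.THRESH_BINARY)+cv2.THRESH_OTSU)
    m=cv2.morphologyEx(m,cv2.MORPH_OPEN,np.ones((13,13)))
    cs,_=cv2.findContours(m,cv2.RETR_EXTERNAL,cv2.CHAIN_APPROX_NONE)
    ct=max(cs,key=cv2.contourArea); (ex,ey),ax,an=cv2.fitEllipse(cv2.convexHull(ct))
    return np.array([(ex+.5)/S-.5+x0,(ey+.5)/S-.5+y0]),np.array(ax)/S,t
E
python3 - <<'E'
from m import *
import pickle
im=cv2.imread('pics/w1.png'); p=pickle.load(open('pics/w1.pkl','rb'))
T,S=camera_params('top'),camera_params('scene')
t=cv2.imread('pics/top0.png')
for k,box,ch,z in (('d',(288,170,346,225),2,46),('p4',(86,52,172,145),1,13),('p3',(102,168,182,232),1,13)):
    u,a,th=otsu(im,box,ch,True); print(k,u.round(1),a.round(1),th,plane(p,u,z).round(1))
for k,box in (('p1',(254,156,283,181)),('p2',(290,160,319,186)),('p3',(327,164,357,190)),('p4',(365,168,394,194))):
    u,a,th=otsu(t,box,1,True); print(k,u.round(1),a.round(1),th,plane(T,u,13).round(1))
E
```

```text
d [316.1 197. ] [45.5 46.8] 100.0 [438.5 -60.5  46. ]
p4 [127.3  97.9] [71.4 82.4] 134.0 [ 589.7 -165.1   13. ]
p3 [138.3 216. ] [73.9 86.4] 133.0 [610.4 -59.   13. ]
p1 [267.6 168.4] [23.5 25.9] 104.0 [637.  130.1  13. ]
p2 [304.7 172.5] [23.6 25.4] 104.0 [623.2  31.4  13. ]
p3 [341.9 177. ] [24.4 24.5] 106.0 [608.2 -66.6  13. ]
p4 [379.4 181.9] [24.2 25.1] 107.0 [ 592.6 -164.8   13. ]
```

The three views of jar_d agree within 4 mm, with mean (440.5,-62). A fit to the pads gives:

| Pad | x | y |
|---|---|---|
| p1 | 637 | 131 |
| p2 | 622.5 | 32.5 |
| p3 | 608 | -66 |
| p4 | 592.5 | -165 |

Next I'll descend and grip jar_d, with TCP z = 22 and the grasp point at 30 mm.

jog_arm:
  plan:
    - {"x": 0.1,"y": 2.5}
    - {"x": 0.1,"y": 5}
    - {"x": 0.1,"y": 7.5}
    - {"x": 0.1,"y": 10}
    - {"x": 0.1,"y": 12}
    - {"x": 0.1,"y": 13.5}
    - {"x": 0.1,"y": 14.7}
    - {"x": 0.1,"y": 15.4}
    - {"x": 0.1,"y": 15.8}
    - {"x": 0.1,"y": 15.8}
    - {"x": 0.1,"y": 15.8}

```text
invalid input at $.plan[0]: expected keys x, y, z, roll
```

jog_arm:
  plan:
    - {"x": 0}
    - {"x": 0}
    - {"x": 0}
    - {"x": 0}
    - {"x": 0}
    - {"x": 0}
    - {"x": 0}
    - {"x": 0}
  gripper: 1
  grip_force: 20

```text
invalid input at $.plan[0]: expected keys x, y, z, roll
```

jog_arm:
  plan:
    - {"x": 0.1,"y": 2.5,"z": 0,"roll": 0}
    - {"x": 0.1,"y": 5,"z": 0,"roll": 0}
    - {"x": 0.1,"y": 7.5,"z": 0,"roll": 0}
    - {"x": 0.1,"y": 10,"z": 0,"roll": 0}
    - {"x": 0.1,"y": 12,"z": 0,"roll": 0}
    - {"x": 0.1,"y": 13.5,"z": 0,"roll": 0}
    - {"x": 0.1,"y": 14.7,"z": 0,"roll": 0}
    - {"x": 0.1,"y": 15.4,"z": 0,"roll": 0}
    - {"x": 0.1,"y": 15.8,"z": 0,"roll": 0}
    - {"x": 0.1,"y": 15.8,"z": 0,"roll": 0}
    - {"x": 0.1,"y": 15.8,"z": 0,"roll": 0}

```text
time: 2.73
eef_pos: [440.7, -62.4, 22.4]
tool_rot: [-0.052, 0.053, 0.705, -0.705]
wrist_force: [0.3, -0.3, 0.3]
opening: 0.85
```

Run:
```python
from bench import bot, grab_frame, camera_params
import cv2
cv2.imwrite('pics/w2.png',grab_frame('wrist')[:,:,::-1])
s=bot.read_state(); print(s['eef_pos'],s['wrist_force'])
```

```text
[440.95638158 -62.21112784  22.59722828] [0.24933049 0.48014949 0.35287252]
```

View pics/w2.png

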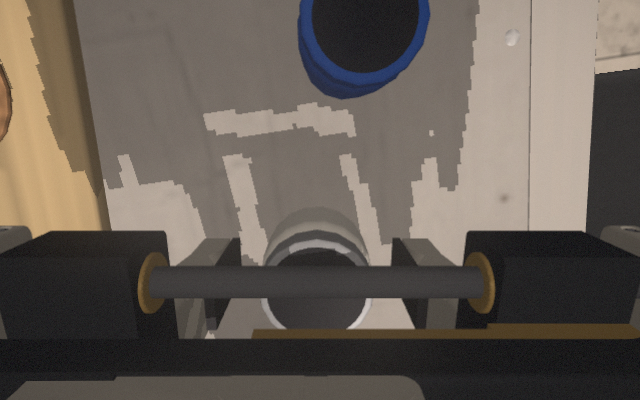

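The jar's lid at (317,285) stands centred between the fingers, at columns 225 and 410. I'll close now.

jog_arm:
  plan:
    - {"x": 0,"y": 0,"z": 0,"roll": 0}
    - {"x": 0,"y": 0,"z": 0,"roll": 0}
    - {"x": 0,"y": 0,"z": 0,"roll": 0}
    - {"x": 0,"y": 0,"z": 0,"roll": 0}
    - {"x": 0,"y": 0,"z": 0,"roll": 0}
    - {"x": 0,"y": 0,"z": 0,"roll": 0}
    - {"x": 0,"y": 0,"z": 0,"roll": 0}
    - {"x": 0,"y": 0,"z": 0,"roll": 0}
  gripper: 1
  grip_force: 20

```text
time: 3.45
eef_pos: [440.6, -62.0, 22.2]
tool_rot: [-0.052, 0.052, 0.705, -0.705]
wrist_force: [-0.9, 1.0, 6.0]
opening: 0.559
```

```bash
python3 go.py 440.5 -62 22 171.5 440.5 -62 170 171.5;  python3 go.py 440.5 -62 170 171.5 637 131 170 171.5
```

```text
x 0.00 y -14.80 z 0.00 roll 0.000 dist 148
x -16.58 y -0.00 z -21.99 roll 0.000 dist 275
```

Opening 0.559 (49 mm) fits the 50 mm jar. Next: lift, then carry to pad_1.

jog_arm:
  plan:
    - {"x": 0,"y": -0.5,"z": 0,"roll": 0}
    - {"x": 0,"y": -1.5,"z": 0,"roll": 0}
    - {"x": 0,"y": -3,"z": 0,"roll": 0}
    - {"x": 0,"y": -5,"z": 0,"roll": 0}
    - {"x": 0,"y": -7,"z": 0,"roll": 0}
    - {"x": 0,"y": -9,"z": 0,"roll": 0}
    - {"x": 0,"y": -11,"z": 0,"roll": 0}
    - {"x": 0,"y": -13,"z": 0,"roll": 0}
    - {"x": 0,"y": -14.3,"z": 0,"roll": 0}
    - {"x": 0,"y": -14.8,"z": 0,"roll": 0}

```text
time: 4.28
eef_pos: [441.3, -62.0, 172.1]
tool_rot: [-0.051, 0.053, 0.705, -0.705]
wrist_force: [0.1, 0.8, -1.5]
opening: 0.556
```

jog_arm:
  plan:
    - {"x": -0.6,"y": 0,"z": -0.8,"roll": 0}
    - {"x": -1.5,"y": 0,"z": -2,"roll": 0}
    - {"x": -3,"y": 0,"z": -4,"roll": 0}
    - {"x": -4.5,"y": 0,"z": -6,"roll": 0}
    - {"x": -6,"y": 0,"z": -8,"roll": 0}
    - {"x": -7.5,"y": 0,"z": -10,"roll": 0}
    - {"x": -9,"y": 0,"z": -12,"roll": 0}
    - {"x": -10.5,"y": 0,"z": -14,"roll": 0}
    - {"x": -12,"y": 0,"z": -16,"roll": 0}
    - {"x": -13.5,"y": 0,"z": -18,"roll": 0}
    - {"x": -15,"y": 0,"z": -20,"roll": 0}
    - {"x": -16,"y": 0,"z": -21.3,"roll": 0}
    - {"x": -16.58,"y": 0,"z": -22,"roll": 0}
    - {"x": -16.58,"y": 0,"z": -22,"roll": 0}
    - {"x": -16.58,"y": 0,"z": -22,"roll": 0}

```text
time: 5.53
eef_pos: [636.5, 131.4, 168.2]
tool_rot: [0.053, -0.051, -0.705, 0.706]
wrist_force: [0.1, 0.2, -0.1]
opening: 0.558
```

```bash
cat > snap.py <<'E'
import sys,pickle,cv2
from bench import bot, grab_frame, camera_params
s=bot.read_state()
for a in sys.argv[1:]:
    c,n=a.split(':'); p=camera_params(c); cv2.imwrite(f'pics/{n}.png',grab_frame(c)[:,:,::-1]); pickle.dump(p,open(f'pics/{n}.pkl','wb'))
print(s['time'],s['eef_pos'].round(1),s['wrist_force'].round(1),s['opening'].round(3))
E
python3 snap.py wrist:w3
```

```text
Traceback (most recent call last):
  File "snap.py", line 6, in <module>
    print(s['time'],s['eef_pos'].round(1),s['wrist_force'].round(1),s['opening'].round(3))
                                                                    ^^^^^^^^^^^^^^^^^^
AttributeError: 'float' object has no attribute 'round'
```

View pics/w3.png

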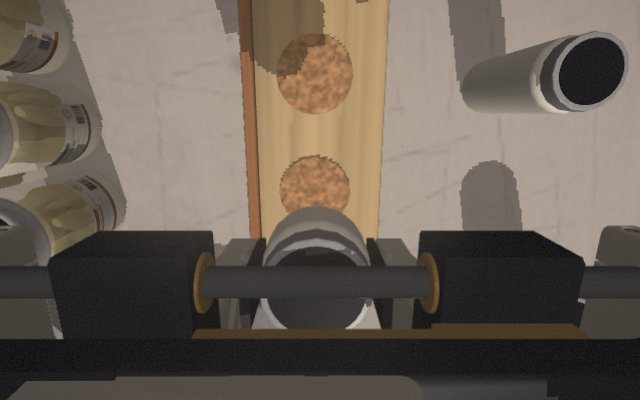

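The wrist view shows pad_2 at (315,188) and pad_3 at (314,73), both on the jaw centre line. Before lowering, I'll check the clearance from the glass jars (left edge) to the gripper body.

```bash
sed -i "s/s\['opening'\].round(3)/round(s['opening'],3)/" snap.py
python3 - <<'E'
from m import *
import pickle
T=camera_params('top')
for z in (0,100,130,150):
    print(z,[plane(T,u,z)[:2].round(0) for u in ((187,105),(212,92),(240,92),(240,100),(268,88),(268,102),(297,100))])
p=pickle.load(open('pics/w3.pkl','rb')); im=cv2.imread('pics/w3.png')
for k,box in (('p3',(270,25,360,122)),('p2',(272,150,358,208))):
    u,a,th=otsu(im,box,1,True); print(k,u,a,plane(p,u,13))
print([plane(p,u,0).round(0) for u in ((127,205),(100,135),(75,50))])
E
cp pics/top0.png pics/x.png; python3 -c "
import cv2
t=cv2.imread('pics/top0.png');cv2.imwrite('pics/tg.png',cv2.resize(t[50:190,160:340],(771,600),interpolation=cv2.INTER_CUBIC))"
```

```text
0 [array([834., 365.]), array([871., 294.]), array([868., 213.]), array([843., 213.]), array([877., 134.]), array([834., 133.]), array([837.,  51.])]
100 [array([786., 325.]), array([820., 261.]), array([816., 189.]), array([794., 188.]), array([825., 117.]), array([786., 117.]), array([789.,  43.])]
130 [array([772., 313.]), array([804., 251.]), array([801., 181.]), array([780., 181.]), array([809., 112.]), array([772., 112.]), array([775.,  41.])]
150 [array([762., 304.]), array([794., 245.]), array([791., 176.]), array([770., 176.]), array([798., 109.]), array([762., 109.]), array([765.,  40.])]
p3 [302.13935852  55.36724663] [71.19720459 97.10824585] [628.13582386  18.54106818  13.        ]
p2 [314.45045853 188.95211792] [70.55231476 71.81842041] [634.82847706 130.71429437  13.        ]
[array([814., 123.,   0.]), array([819.,  56.,   0.]), array([818., -16.,   0.])]
```

View pics/tg.png

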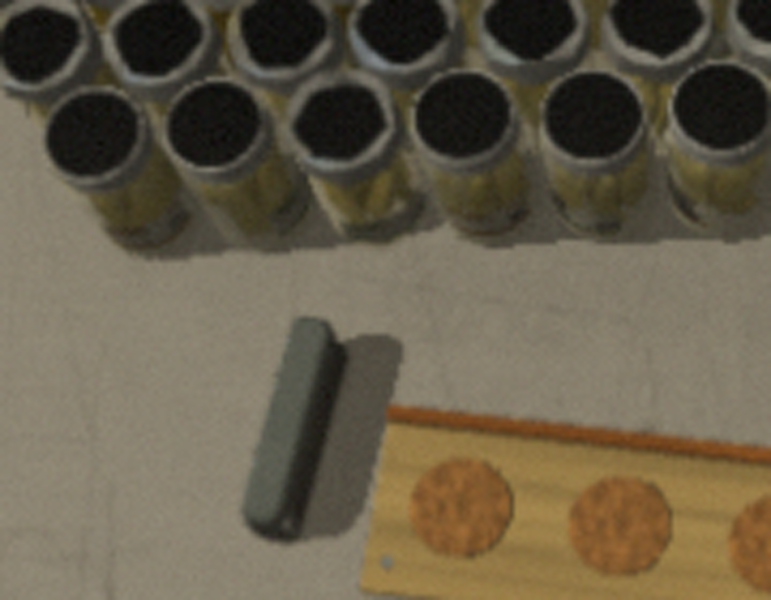

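The glass jars stand 80 mm clear of the body. Pad_1 measured from the wrist is (634.8,130.7), against (637,130) from the top camera and (636,132) from the scene, so I'll use (636,131). Then I'll lower to the pad, with contact expected at TCP z = 35.

jog_arm:
  plan:
    - {"x": 0.1,"y": 1,"z": 0,"roll": 0}
    - {"x": 0.1,"y": 3,"z": 0,"roll": 0}
    - {"x": 0.1,"y": 5,"z": 0,"roll": 0}
    - {"x": 0.1,"y": 7,"z": 0,"roll": 0}
    - {"x": 0.1,"y": 9,"z": 0,"roll": 0}
    - {"x": 0.1,"y": 10.5,"z": 0,"roll": 0}
    - {"x": 0.1,"y": 11.8,"z": 0,"roll": 0}
    - {"x": 0.1,"y": 12.6,"z": 0,"roll": 0}
    - {"x": 0.1,"y": 13,"z": 0,"roll": 0}
    - {"x": 0.1,"y": 13.2,"z": 0,"roll": 0}
    - {"x": 0.1,"y": 13.35,"z": 0,"roll": 0}
    - {"x": 0.1,"y": 13.5,"z": 0,"roll": 0}
    - {"x": 0.1,"y": 13.5,"z": 0,"roll": 0}
    - {"x": 0.1,"y": 13.5,"z": 0,"roll": 0}

```text
time: 6.75
eef_pos: [636.2, 131.4, 35.5]
tool_rot: [-0.052, 0.053, 0.705, -0.705]
wrist_force: [-0.6, -0.3, -0.5]
opening: 0.554
```

jog_arm:
  plan:
    - {"x": 0,"y": 0.05,"z": 0,"roll": 0}
    - {"x": 0,"y": 0.1,"z": 0,"roll": 0}
    - {"x": 0,"y": 0.1,"z": 0,"roll": 0}
    - {"x": 0,"y": 0.1,"z": 0,"roll": 0}

```text
time: 7.08
eef_pos: [636.3, 131.3, 35.2]
tool_rot: [-0.052, 0.053, 0.705, -0.705]
wrist_force: [-2.6, -1.1, 6.8]
opening: 0.561
```

Contact at 6.8 N and 35.2 mm. Next: release and rise.

jog_arm:
  plan:
    - {"x": 0,"y": -0.05,"z": 0,"roll": 0}
    - {"x": 0,"y": -0.05,"z": 0,"roll": 0}
    - {"x": 0,"y": -0.05,"z": 0,"roll": 0}
    - {"x": 0,"y": -0.05,"z": 0,"roll": 0}
    - {"x": 0,"y": -0.05,"z": 0,"roll": 0}
    - {"x": 0,"y": -0.05,"z": 0,"roll": 0}
  gripper: 0.2

```text
time: 7.58
eef_pos: [635.9, 131.1, 34.3]
tool_rot: [0.052, -0.052, -0.705, 0.705]
wrist_force: [-0.1, -0.5, 0.3]
opening: 0.793
```

jog_arm:
  plan:
    - {"x": 0,"y": -0.5,"z": 0,"roll": 0}
    - {"x": 0,"y": -1.5,"z": 0,"roll": 0}
    - {"x": 0,"y": -3,"z": 0,"roll": 0}
    - {"x": 0,"y": -5,"z": 0,"roll": 0}
    - {"x": 0,"y": -7.5,"z": 0,"roll": 0}
    - {"x": 0,"y": -10,"z": 0,"roll": 0}
    - {"x": 0,"y": -12.5,"z": 0,"roll": 0}
    - {"x": 0,"y": -14.5,"z": 0,"roll": 0}
    - {"x": 0,"y": -14.5,"z": 0,"roll": 0}

```text
time: 8.33
eef_pos: [638.4, 131.9, 186.0]
tool_rot: [-0.049, 0.055, 0.706, -0.704]
wrist_force: [1.2, 0.4, 0.6]
opening: 0.8
```

```bash
python3 go.py 636 131 179.5 171.5 460 -241 179.5 145; python3 snap.py wrist:w4; python3 go.py 636 131 179.5 171.5 460 -241 179.5 171.5
```

```text
x 11.91 y -0.00 z 39.39 roll 0.463 dist 412
8.3333 [638.4 131.9 186. ] [1.2 0.4 0.6] 0.8
x 11.91 y -0.00 z 39.39 roll 0.000 dist 412
```

View pics/w4.png

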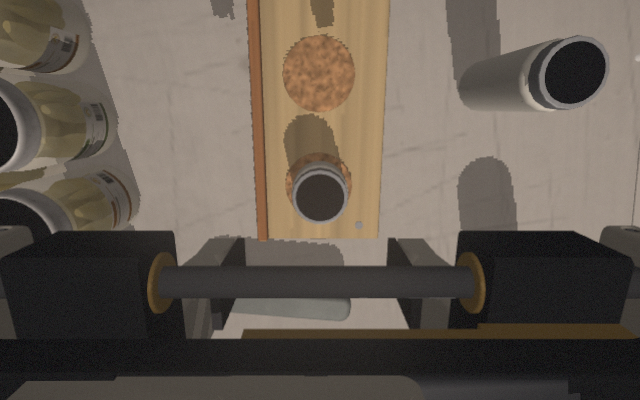

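Jar_d stands on pad_1, with its lid at (320,192) over the cork. Next: the hover above jar_c, yaw 145°.

jog_arm:
  plan:
    - {"x": 0.5,"y": 0,"z": 1.5,"roll": 0.05}
    - {"x": 1.2,"y": 0,"z": 4,"roll": 0.1}
    - {"x": 2.1,"y": 0,"z": 7,"roll": 0.15}
    - {"x": 3,"y": 0,"z": 10,"roll": 0.2}
    - {"x": 3.9,"y": 0,"z": 13,"roll": 0.25}
    - {"x": 4.8,"y": 0,"z": 16,"roll": 0.3}
    - {"x": 5.7,"y": 0,"z": 19,"roll": 0.35}
    - {"x": 6.6,"y": 0,"z": 22,"roll": 0.4}
    - {"x": 7.5,"y": 0,"z": 25,"roll": 0.45}
    - {"x": 8.4,"y": 0,"z": 28,"roll": 0.463}
    - {"x": 9.3,"y": 0,"z": 31,"roll": 0.463}
    - {"x": 10.2,"y": 0,"z": 34,"roll": 0.463}
    - {"x": 11,"y": 0,"z": 36.5,"roll": 0.463}
    - {"x": 11.6,"y": 0,"z": 38.5,"roll": 0.463}
    - {"x": 11.91,"y": 0,"z": 39.39,"roll": 0.463}
    - {"x": 11.91,"y": 0,"z": 39.39,"roll": 0.463}
    - {"x": 11.91,"y": 0,"z": 39.39,"roll": 0.463}
    - {"x": 11.91,"y": 0,"z": 39.39,"roll": 0.463}
  gripper: 0.2

```text
time: 9.88
eef_pos: [460.4, -240.3, 179.4]
tool_rot: [-0.213, 0.213, 0.674, -0.674]
wrist_force: [0.7, -1.0, -0.2]
opening: 0.799
```

```bash
python3 snap.py wrist:w5
python3 - <<'E'
import cv2
cv2.imwrite('pics/w5b.png',cv2.imread('pics/w5.png'))
E
```

```text
9.8833 [ 460.4 -240.3  179.4] [ 0.7 -1.  -0.2] 0.799
```

View pics/w5.png

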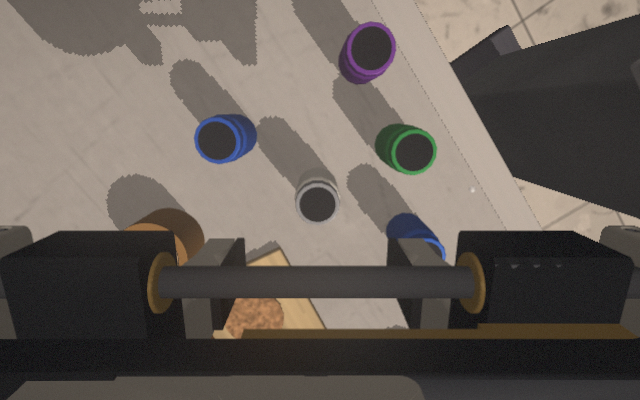

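The wrist picture shows white jar_c at (317,203), the only white one. Blue is at (220,140), green at (408,150), purple at (371,48) and the second blue at (418,238). I'll measure jar_c and confirm in an enlarged crop.

Run:
```python
from m import *
import pickle
p=pickle.load(open('pics/w5.pkl','rb')); im=cv2.imread('pics/w5.png')
u,a,th=otsu(im,(291,182,343,229),2,True); print(u,a,th,plane(p,u,70))
T,S=camera_params('top'),camera_params('scene')
print(tri(p,u,T,(416.1,228.5)),tri(p,u,S,(390,154.4)))
print('b2 g b1',[plane(p,v,70)[:2].round(0) for v in ((408,152),(220,140))])
cv2.imwrite('pics/w5c.png',cv2.resize(im[110:240,240:400],(640,520),interpolation=cv2.INTER_CUBIC))
```

```text
[317.04159355 203.92889977] [35.11042786 36.4483223 ] 113.0 [ 457.41965721 -238.5272245    70.        ]
(array([ 459.29535039, -238.92363695,   71.05676444]), np.float64(4.050755777736425)) (array([ 457.4558558 , -239.02171487,   72.61516484]), np.float64(0.8710790962626567))
b2 g b1 [array([ 379., -232.]), array([ 488., -320.])]
```

View pics/w5c.png

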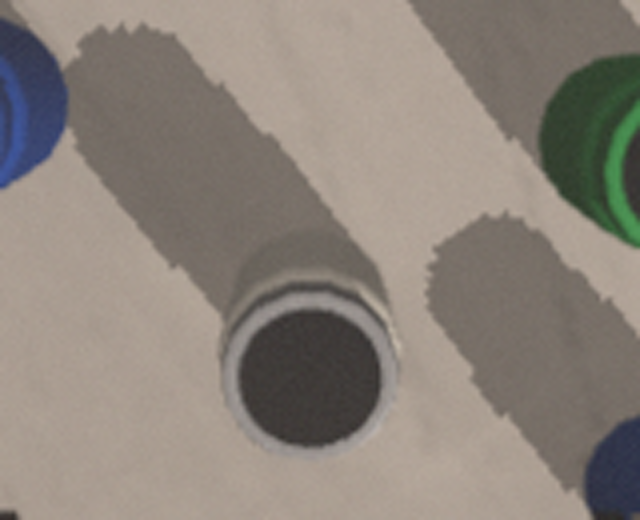

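It is the white jar, with heights of 71–72.6 mm (70 given). I'll target (459,-239.5) with TCP z = 32; the neighbours clear the fingers by at least 10 mm.

```bash
python3 go.py 460 -241 179.5 145 459 -239.5 32 145; python3 go.py 459 -239.5 32 145 459 -239.5 200 145; python3 go.py 459 -239.5 200 145 622.5 32 200 171.5
```

```text
x 0.17 y 14.75 z -0.07 roll 0.000 dist 148
x 0.00 y -16.80 z 0.00 roll 0.000 dist 168
x 2.18 y -0.00 z -31.62 roll -0.463 dist 317
```

jog_arm:
  plan:
    - {"x": 0.17,"y": 2,"z": 0,"roll": 0}
    - {"x": 0.17,"y": 4,"z": -0.05,"roll": 0}
    - {"x": 0.17,"y": 6,"z": -0.06,"roll": 0}
    - {"x": 0.17,"y": 8,"z": -0.06,"roll": 0}
    - {"x": 0.17,"y": 10,"z": -0.06,"roll": 0}
    - {"x": 0.17,"y": 12,"z": -0.06,"roll": 0}
    - {"x": 0.17,"y": 13.5,"z": -0.06,"roll": 0}
    - {"x": 0.17,"y": 14.4,"z": -0.06,"roll": 0}
    - {"x": 0.17,"y": 14.75,"z": -0.06,"roll": 0}
    - {"x": 0.17,"y": 14.75,"z": -0.06,"roll": 0}
    - {"x": 0.17,"y": 14.75,"z": -0.06,"roll": 0}

```text
time: 10.85
eef_pos: [459.7, -239.2, 32.5]
tool_rot: [0.212, -0.213, -0.674, 0.674]
wrist_force: [1.1, 0.5, 1.8]
opening: 0.801
```

jog_arm:
  plan:
    - {"x": 0,"y": 0,"z": 0,"roll": 0}
    - {"x": 0,"y": 0,"z": 0,"roll": 0}
    - {"x": 0,"y": 0,"z": 0,"roll": 0}
    - {"x": 0,"y": 0,"z": 0,"roll": 0}
    - {"x": 0,"y": 0,"z": 0,"roll": 0}
    - {"x": 0,"y": 0,"z": 0,"roll": 0}
    - {"x": 0,"y": 0,"z": 0,"roll": 0}
    - {"x": 0,"y": 0,"z": 0,"roll": 0}
  gripper: 1
  grip_force: 20

```text
time: 11.52
eef_pos: [459.2, -239.5, 32.2]
tool_rot: [0.213, -0.213, -0.674, 0.674]
wrist_force: [0.0, -0.4, 3.6]
opening: 0.426
```

0.426 × 88 = 37.5 mm, so it is jar_c. Next: lift and carry to pad_2 with yaw 171.5°.

jog_arm:
  plan:
    - {"x": 0,"y": -0.5,"z": 0,"roll": 0}
    - {"x": 0,"y": -1.5,"z": 0,"roll": 0}
    - {"x": 0,"y": -3,"z": 0,"roll": 0}
    - {"x": 0,"y": -5,"z": 0,"roll": 0}
    - {"x": 0,"y": -7,"z": 0,"roll": 0}
    - {"x": 0,"y": -9,"z": 0,"roll": 0}
    - {"x": 0,"y": -11,"z": 0,"roll": 0}
    - {"x": 0,"y": -13,"z": 0,"roll": 0}
    - {"x": 0,"y": -15,"z": 0,"roll": 0}
    - {"x": 0,"y": -16.3,"z": 0,"roll": 0}
    - {"x": 0,"y": -16.8,"z": 0,"roll": 0}

```text
time: 12.43
eef_pos: [459.8, -239.6, 203.0]
tool_rot: [-0.211, 0.214, 0.675, -0.674]
wrist_force: [-0.4, 0.1, -1.9]
opening: 0.429
```

jog_arm:
  plan:
    - {"x": 0,"y": 0,"z": -1,"roll": -0.03}
    - {"x": 0.2,"y": 0,"z": -2.5,"roll": -0.06}
    - {"x": 0.4,"y": 0,"z": -5,"roll": -0.1}
    - {"x": 0.5,"y": 0,"z": -7.5,"roll": -0.14}
    - {"x": 0.7,"y": 0,"z": -10,"roll": -0.18}
    - {"x": 0.9,"y": 0,"z": -12.5,"roll": -0.22}
    - {"x": 1,"y": 0,"z": -15,"roll": -0.26}
    - {"x": 1.2,"y": 0,"z": -17.5,"roll": -0.3}
    - {"x": 1.4,"y": 0,"z": -20,"roll": -0.34}
    - {"x": 1.5,"y": 0,"z": -22.5,"roll": -0.38}
    - {"x": 1.7,"y": 0,"z": -25,"roll": -0.42}
    - {"x": 1.9,"y": 0,"z": -27.5,"roll": -0.45}
    - {"x": 2.1,"y": 0,"z": -29.7,"roll": -0.463}
    - {"x": 2.18,"y": 0,"z": -31,"roll": -0.463}
    - {"x": 2.18,"y": 0,"z": -31.62,"roll": -0.463}
    - {"x": 2.18,"y": 0,"z": -31.62,"roll": -0.463}
    - {"x": 2.18,"y": 0,"z": -31.62,"roll": -0.463}

```text
time: 13.85
eef_pos: [622.0, 31.9, 199.3]
tool_rot: [0.053, -0.052, -0.705, 0.705]
wrist_force: [0.1, -0.1, -1.3]
opening: 0.427
```

```bash
python3 snap.py wrist:w6
```

```text
13.85 [622.   31.9 199.3] [ 0.1 -0.1 -1.3] 0.427
```

View pics/w6.png

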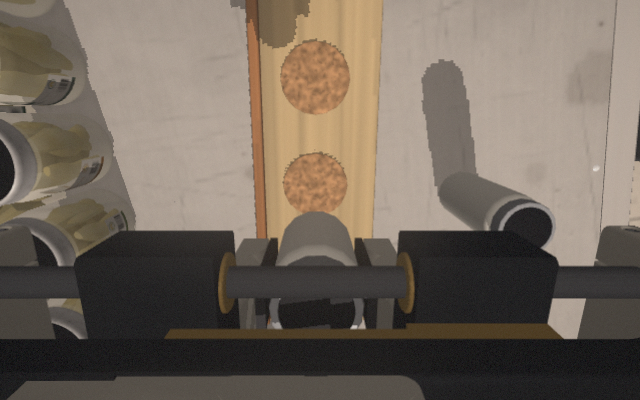

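Run:
```python
from m import *
import pickle
p=pickle.load(open('pics/w6.pkl','rb')); im=cv2.imread('pics/w6.png')
u,a,th=otsu(im,(270,142,360,212),1,True); print(u,a,plane(p,u,13))
u,a,th=otsu(im,(272,34,358,122),1,True); print(u,a,plane(p,u,13))
for X in ([622.5,32,13],[608,-66,13]): print(proj(p,X))
```

```text
[314.83865356 183.17790985] [64.7022934  66.59516907] [620.31717656  32.46702023  13.        ]
[314.76270676  76.09464645] [69.94309235 76.82519531] [605.51251359 -66.40749127  13.        ]
[312.59161145 183.04166584]
[312.14482297  76.98832485]
```

Pad_2 is at (620.3,32.5) from the wrist and (622.5,32.5) before, so I'll use (621.5,32). I'll lower to TCP z = 44.5, with contact expected at 45.

jog_arm:
  plan:
    - {"x": 0.1,"y": 1,"z": 0,"roll": 0}
    - {"x": 0.1,"y": 3,"z": 0,"roll": 0}
    - {"x": 0.1,"y": 5,"z": 0,"roll": 0}
    - {"x": 0.1,"y": 7,"z": 0,"roll": 0}
    - {"x": 0.1,"y": 9,"z": 0,"roll": 0}
    - {"x": 0.1,"y": 11,"z": 0,"roll": 0}
    - {"x": 0.1,"y": 12.7,"z": 0,"roll": 0}
    - {"x": 0.1,"y": 14,"z": 0,"roll": 0}
    - {"x": 0.1,"y": 14.8,"z": 0,"roll": 0}
    - {"x": 0.1,"y": 15.1,"z": 0,"roll": 0}
    - {"x": 0.1,"y": 15.3,"z": 0,"roll": 0}
    - {"x": 0.1,"y": 15.4,"z": 0,"roll": 0}
    - {"x": 0.1,"y": 15.5,"z": 0,"roll": 0}
    - {"x": 0.1,"y": 15.55,"z": 0,"roll": 0}
    - {"x": 0.1,"y": 15.55,"z": 0,"roll": 0}
    - {"x": 0.1,"y": 15.55,"z": 0,"roll": 0}

```text
time: 15.23
eef_pos: [622.0, 32.4, 45.2]
tool_rot: [-0.052, 0.053, 0.705, -0.705]
wrist_force: [-0.7, 0.0, 2.3]
opening: 0.425
```

Touching: the force went from -1.3 to +2.3 N. Next: release and rise.

jog_arm:
  plan:
    - {"x": 0,"y": 0,"z": 0,"roll": 0}
    - {"x": 0,"y": 0,"z": 0,"roll": 0}
    - {"x": 0,"y": 0,"z": 0,"roll": 0}
    - {"x": 0,"y": 0,"z": 0,"roll": 0}
    - {"x": 0,"y": 0,"z": 0,"roll": 0}
    - {"x": 0,"y": 0,"z": 0,"roll": 0}
    - {"x": 0,"y": 0,"z": 0,"roll": 0}
  gripper: 0.2

```text
time: 15.82
eef_pos: [621.6, 32.3, 44.4]
tool_rot: [0.052, -0.052, -0.705, 0.705]
wrist_force: [0.1, -0.9, -0.5]
opening: 0.79
```

jog_arm:
  plan:
    - {"x": 0,"y": -0.5,"z": 0,"roll": 0}
    - {"x": 0,"y": -1.5,"z": 0,"roll": 0}
    - {"x": 0,"y": -3,"z": 0,"roll": 0}
    - {"x": 0,"y": -5,"z": 0,"roll": 0}
    - {"x": 0,"y": -7.5,"z": 0,"roll": 0}
    - {"x": 0,"y": -10,"z": 0,"roll": 0}
    - {"x": 0,"y": -12.5,"z": 0,"roll": 0}
    - {"x": 0,"y": -15,"z": 0,"roll": 0}
    - {"x": 0,"y": -17.5,"z": 0,"roll": 0}
    - {"x": 0,"y": -17.5,"z": 0,"roll": 0}
    - {"x": 0,"y": -17.5,"z": 0,"roll": 0}
  gripper: 0.1

```text
time: 16.73
eef_pos: [622.4, 32.5, 222.4]
tool_rot: [-0.051, 0.054, 0.706, -0.705]
wrist_force: [-0.8, 0.2, 0.1]
opening: 0.898
```

```bash
python3 snap.py wrist:w7;  python3 go.py 621.5 32.1 219.5 171.5 468.5 241.5 219.5 171.5
```

```text
16.7333 [622.4  32.5 222.4] [-0.8  0.2  0.1] 0.898
x 18.23 y -0.00 z -18.45 roll 0.000 dist 259
```

View pics/w7.png

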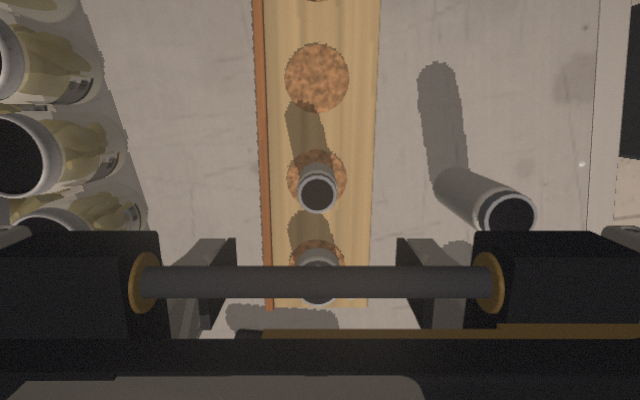

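Jar_c stands on pad_2, with its lid at (317,192); pad_3 is at (317,77). Next: jar_b at (468.5,241.5), gripper fully open.

jog_arm:
  plan:
    - {"x": 1,"y": 0,"z": -1,"roll": 0}
    - {"x": 2.5,"y": 0,"z": -2.5,"roll": 0}
    - {"x": 4.5,"y": 0,"z": -4.5,"roll": 0}
    - {"x": 6.5,"y": 0,"z": -6.5,"roll": 0}
    - {"x": 8.5,"y": 0,"z": -8.6,"roll": 0}
    - {"x": 10.5,"y": 0,"z": -10.6,"roll": 0}
    - {"x": 12.5,"y": 0,"z": -12.6,"roll": 0}
    - {"x": 14.5,"y": 0,"z": -14.6,"roll": 0}
    - {"x": 16.5,"y": 0,"z": -16.6,"roll": 0}
    - {"x": 17.8,"y": 0,"z": -18,"roll": 0}
    - {"x": 18.23,"y": 0,"z": -18.45,"roll": 0}
    - {"x": 18.23,"y": 0,"z": -18.45,"roll": 0}
    - {"x": 18.23,"y": 0,"z": -18.45,"roll": 0}
    - {"x": 18.23,"y": 0,"z": -18.45,"roll": 0}
  gripper: 0

```text
time: 17.95
eef_pos: [468.6, 241.0, 219.1]
tool_rot: [0.053, -0.052, -0.705, 0.705]
wrist_force: [-0.1, 0.6, -0.1]
opening: 0.997
```

```bash
python3 snap.py wrist:w8
python3 - <<'E'
from m import *
import pickle
p=pickle.load(open('pics/w8.pkl','rb'))
print(proj(p,[468.5,241.5,95]))
E
```

```text
17.95 [468.6 241.  219.1] [-0.1  0.6 -0.1] 0.997
[313.00486787 198.81808992]
```

View pics/w8.png

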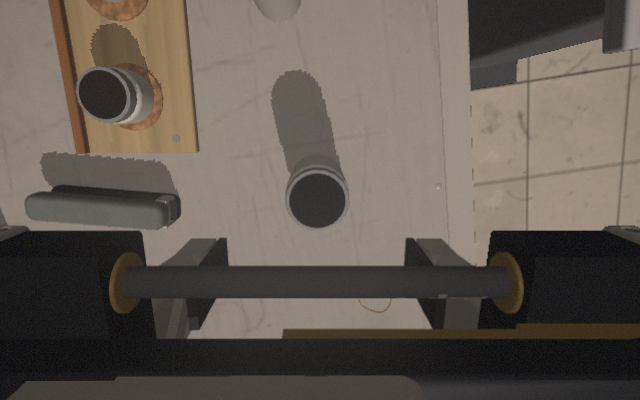

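Jar_b's lid is at (317,199) against (313,199) predicted, about 3 mm toward the robot, so I'll use (467.5,241.5). Then descend to TCP z = 54 and grip.

jog_arm:
  plan:
    - {"x": 0.1,"y": 2,"z": 0,"roll": 0}
    - {"x": 0.1,"y": 4,"z": 0,"roll": 0}
    - {"x": 0.1,"y": 6,"z": 0,"roll": 0}
    - {"x": 0.1,"y": 8,"z": 0,"roll": 0}
    - {"x": 0.1,"y": 10,"z": 0,"roll": 0}
    - {"x": 0.1,"y": 12,"z": 0,"roll": 0}
    - {"x": 0.1,"y": 14,"z": 0,"roll": 0}
    - {"x": 0.1,"y": 15.5,"z": 0,"roll": 0}
    - {"x": 0.1,"y": 16.2,"z": 0,"roll": 0}
    - {"x": 0.1,"y": 16.55,"z": 0,"roll": 0}
    - {"x": 0.1,"y": 16.55,"z": 0,"roll": 0}
    - {"x": 0.1,"y": 16.55,"z": 0,"roll": 0}

```text
time: 19.0
eef_pos: [468.0, 241.8, 54.6]
tool_rot: [-0.052, 0.053, 0.705, -0.705]
wrist_force: [-0.1, 0.0, 0.8]
opening: 0.995
```

jog_arm:
  plan:
    - {"x": 0,"y": 0,"z": 0,"roll": 0}
    - {"x": 0,"y": 0,"z": 0,"roll": 0}
    - {"x": 0,"y": 0,"z": 0,"roll": 0}
    - {"x": 0,"y": 0,"z": 0,"roll": 0}
    - {"x": 0,"y": 0,"z": 0,"roll": 0}
    - {"x": 0,"y": 0,"z": 0,"roll": 0}
    - {"x": 0,"y": 0,"z": 0,"roll": 0}
    - {"x": 0,"y": 0,"z": 0,"roll": 0}
  gripper: 1
  grip_force: 25

```text
time: 19.67
eef_pos: [467.7, 241.9, 54.2]
tool_rot: [-0.052, 0.052, 0.705, -0.705]
wrist_force: [-0.5, -0.3, 3.3]
opening: 0.638
```

```bash
python3 go.py 467.5 241.5 220 171.5 607.2 -66 220 171.5
```

```text
x -18.36 y -0.00 z 28.35 roll 0.000 dist 338
```

The opening is 56.1 mm, so it is jar_b. Next: lift to TCP z = 220 and carry to pad_3.

jog_arm:
  plan:
    - {"x": 0,"y": -0.5,"z": 0,"roll": 0}
    - {"x": 0,"y": -1.5,"z": 0,"roll": 0}
    - {"x": 0,"y": -3,"z": 0,"roll": 0}
    - {"x": 0,"y": -5,"z": 0,"roll": 0}
    - {"x": 0,"y": -7,"z": 0,"roll": 0}
    - {"x": 0,"y": -9,"z": 0,"roll": 0}
    - {"x": 0,"y": -11,"z": 0,"roll": 0}
    - {"x": 0,"y": -13,"z": 0,"roll": 0}
    - {"x": 0,"y": -15,"z": 0,"roll": 0}
    - {"x": 0,"y": -16.1,"z": 0,"roll": 0}
    - {"x": 0,"y": -16.6,"z": 0,"roll": 0}

```text
time: 20.58
eef_pos: [467.8, 242.1, 222.5]
tool_rot: [-0.052, 0.053, 0.706, -0.704]
wrist_force: [0.4, -0.0, -3.0]
opening: 0.64
```

jog_arm:
  plan:
    - {"x": -0.6,"y": 0,"z": 0.9,"roll": 0}
    - {"x": -1.5,"y": 0,"z": 2.3,"roll": 0}
    - {"x": -3,"y": 0,"z": 4.6,"roll": 0}
    - {"x": -4.5,"y": 0,"z": 6.9,"roll": 0}
    - {"x": -6,"y": 0,"z": 9.2,"roll": 0}
    - {"x": -7.5,"y": 0,"z": 11.5,"roll": 0}
    - {"x": -9,"y": 0,"z": 13.9,"roll": 0}
    - {"x": -10.5,"y": 0,"z": 16.2,"roll": 0}
    - {"x": -12,"y": 0,"z": 18.5,"roll": 0}
    - {"x": -13.5,"y": 0,"z": 20.8,"roll": 0}
    - {"x": -15,"y": 0,"z": 23.1,"roll": 0}
    - {"x": -16.5,"y": 0,"z": 25.4,"roll": 0}
    - {"x": -17.6,"y": 0,"z": 27.2,"roll": 0}
    - {"x": -18.2,"y": 0,"z": 28.1,"roll": 0}
    - {"x": -18.36,"y": 0,"z": 28.35,"roll": 0}
    - {"x": -18.36,"y": 0,"z": 28.35,"roll": 0}
    - {"x": -18.36,"y": 0,"z": 28.35,"roll": 0}

```text
time: 22.0
eef_pos: [606.7, -65.4, 219.4]
tool_rot: [-0.053, 0.052, 0.705, -0.705]
wrist_force: [0.9, 1.2, -2.6]
opening: 0.637
```

```bash
python3 snap.py wrist:w9 top:t9
python3 - <<'E'
from m import *
import pickle
p=pickle.load(open('pics/w9.pkl','rb'))
print(proj(p,[607,-66,13]),proj(p,[592,-165,13]))
E
```

```text
22.0 [606.7 -65.4 219.4] [ 0.9  1.2 -2.6] 0.637
[312.84794023 178.34981862] [312.76310336  76.85280087]
```

View pics/w9.png

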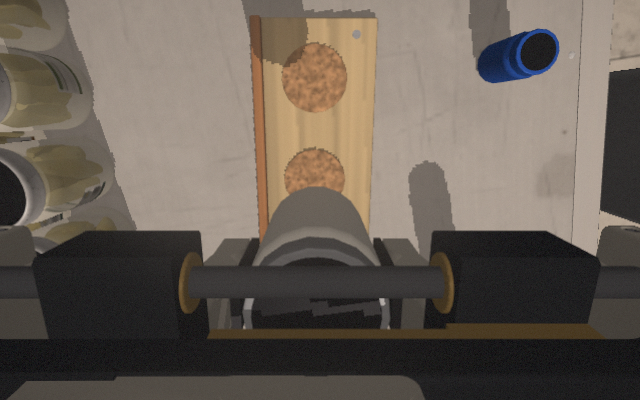

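Pad_3 is at (315,178) and pad_4 at (314,77), within 2 px of my prediction. I'll lower to TCP z = 66.5, with contact expected at 67.

jog_arm:
  plan:
    - {"x": 0.07,"y": 1,"z": 0,"roll": 0}
    - {"x": 0.07,"y": 3,"z": 0,"roll": 0}
    - {"x": 0.07,"y": 5,"z": 0,"roll": 0}
    - {"x": 0.07,"y": 7,"z": 0,"roll": 0}
    - {"x": 0.07,"y": 9,"z": 0,"roll": 0}
    - {"x": 0.07,"y": 11,"z": 0,"roll": 0}
    - {"x": 0.07,"y": 12.7,"z": 0,"roll": 0}
    - {"x": 0.07,"y": 13.9,"z": 0,"roll": 0}
    - {"x": 0.07,"y": 14.6,"z": 0,"roll": 0}
    - {"x": 0.07,"y": 14.9,"z": 0,"roll": 0}
    - {"x": 0.07,"y": 15.1,"z": 0,"roll": 0}
    - {"x": 0.07,"y": 15.2,"z": 0,"roll": 0}
    - {"x": 0.07,"y": 15.3,"z": 0,"roll": 0}
    - {"x": 0.07,"y": 15.35,"z": 0,"roll": 0}
    - {"x": 0.07,"y": 15.35,"z": 0,"roll": 0}
    - {"x": 0.07,"y": 15.35,"z": 0,"roll": 0}

```text
time: 23.43
eef_pos: [607.1, -65.5, 67.3]
tool_rot: [-0.052, 0.053, 0.705, -0.705]
wrist_force: [0.0, 0.6, 1.1]
opening: 0.633
```

Contact: the force went from -2.6 to +1.1 N. Next: release and rise.

jog_arm:
  plan:
    - {"x": 0,"y": 0.03,"z": 0,"roll": 0}
    - {"x": 0,"y": 0,"z": 0,"roll": 0}
    - {"x": 0,"y": 0,"z": 0,"roll": 0}
    - {"x": 0,"y": 0,"z": 0,"roll": 0}
    - {"x": 0,"y": 0,"z": 0,"roll": 0}
    - {"x": 0,"y": 0,"z": 0,"roll": 0}
    - {"x": 0,"y": 0,"z": 0,"roll": 0}
  gripper: 0.1

```text
time: 24.02
eef_pos: [606.6, -65.6, 66.4]
tool_rot: [0.052, -0.052, -0.705, 0.705]
wrist_force: [-0.3, -0.4, 0.1]
opening: 0.895
```

jog_arm:
  plan:
    - {"x": 0,"y": -0.5,"z": 0,"roll": 0}
    - {"x": 0,"y": -1.5,"z": 0,"roll": 0}
    - {"x": 0,"y": -3,"z": 0,"roll": 0}
    - {"x": 0,"y": -5,"z": 0,"roll": 0}
    - {"x": 0,"y": -7.5,"z": 0,"roll": 0}
    - {"x": 0,"y": -10,"z": 0,"roll": 0}
    - {"x": 0,"y": -12.5,"z": 0,"roll": 0}
    - {"x": 0,"y": -15,"z": 0,"roll": 0}
    - {"x": 0,"y": -17.5,"z": 0,"roll": 0}
    - {"x": 0,"y": -17.5,"z": 0,"roll": 0}
    - {"x": 0,"y": -17.5,"z": 0,"roll": 0}

```text
time: 24.93
eef_pos: [607.4, -65.5, 244.3]
tool_rot: [-0.051, 0.054, 0.706, -0.705]
wrist_force: [-0.6, 0.1, -0.6]
opening: 0.9
```

```bash
python3 snap.py wrist:w10;  python3 go.py 606.5 -66 241.5 171.5 477.5 63 241.5 171.5
```

```text
24.9333 [607.4 -65.5 244.3] [-0.6  0.1 -0.6] 0.9
x 14.67 y -0.00 z -10.85 roll 0.000 dist 182
```

View pics/w10.png

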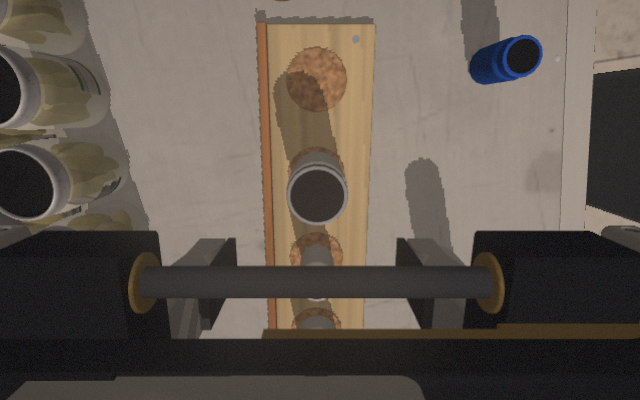

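Jar_b stands on pad_3, with its lid at (317,194). Next: jar_a.

jog_arm:
  plan:
    - {"x": 1,"y": 0,"z": -0.7,"roll": 0}
    - {"x": 2.5,"y": 0,"z": -1.8,"roll": 0}
    - {"x": 5,"y": 0,"z": -3.7,"roll": 0}
    - {"x": 7.5,"y": 0,"z": -5.5,"roll": 0}
    - {"x": 10,"y": 0,"z": -7.4,"roll": 0}
    - {"x": 12.5,"y": 0,"z": -9.2,"roll": 0}
    - {"x": 14,"y": 0,"z": -10.3,"roll": 0}
    - {"x": 14.67,"y": 0,"z": -10.85,"roll": 0}
    - {"x": 14.67,"y": 0,"z": -10.85,"roll": 0}
    - {"x": 14.67,"y": 0,"z": -10.85,"roll": 0}
    - {"x": 14.67,"y": 0,"z": -10.85,"roll": 0}

```text
time: 25.9
eef_pos: [477.7, 63.1, 241.1]
tool_rot: [0.052, -0.052, -0.705, 0.705]
wrist_force: [-0.6, 0.0, -0.3]
opening: 0.898
```

```bash
python3 snap.py wrist:w11
python3 - <<'E'
from m import *
import pickle
p=pickle.load(open('pics/w11.pkl','rb')); im=cv2.imread('pics/w11.png')
print(proj(p,[477.5,63,120]))
u,a,th=otsu(im,(280,165,355,230),2,True); print(u,a,plane(p,u,120))
T,S=camera_params('top'),camera_params('scene')
print(tri(p,u,T,(288.3,221.6)),tri(p,u,S,(332,198.6)))
E
```

```text
25.9 [477.7  63.1 241.1] [-0.6  0.  -0.3] 0.898
[313.05112217 198.92988865]
[315.61503983 200.77937698] [42.71121216 43.87389755] [475.68080879  64.83434276 120.        ]
(array([476.46483977,  62.07495634, 133.95117415]), np.float64(3.0773839969984844)) (array([476.08245593,  64.5084839 , 122.0268482 ]), np.float64(1.0266448085070525))
```

View pics/w11.png

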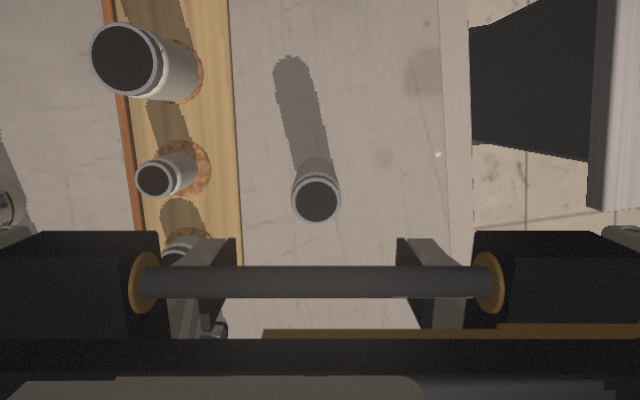

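The lid is at (316,201). Wrist+scene gives 122 mm and top+scene 121 mm. Wrist+top gives 134 mm, but those two rays are almost parallel, so I set that one aside. Target: (477,64), TCP z = 77.

jog_arm:
  plan:
    - {"x": 0.06,"y": 2,"z": -0.09,"roll": 0}
    - {"x": 0.06,"y": 4,"z": -0.09,"roll": 0}
    - {"x": 0.06,"y": 6,"z": -0.09,"roll": 0}
    - {"x": 0.06,"y": 8,"z": -0.09,"roll": 0}
    - {"x": 0.06,"y": 10,"z": -0.09,"roll": 0}
    - {"x": 0.06,"y": 12,"z": -0.09,"roll": 0}
    - {"x": 0.06,"y": 14,"z": -0.09,"roll": 0}
    - {"x": 0.06,"y": 15.5,"z": -0.09,"roll": 0}
    - {"x": 0.06,"y": 16.2,"z": -0.09,"roll": 0}
    - {"x": 0.06,"y": 16.45,"z": -0.09,"roll": 0}
    - {"x": 0.06,"y": 16.45,"z": -0.09,"roll": 0}
    - {"x": 0.06,"y": 16.45,"z": -0.09,"roll": 0}

```text
time: 26.95
eef_pos: [477.7, 64.3, 77.5]
tool_rot: [-0.052, 0.053, 0.705, -0.705]
wrist_force: [1.2, 0.0, 0.1]
opening: 0.901
```

jog_arm:
  plan:
    - {"x": 0,"y": 0,"z": 0,"roll": 0}
    - {"x": 0,"y": 0,"z": 0,"roll": 0}
    - {"x": 0,"y": 0,"z": 0,"roll": 0}
    - {"x": 0,"y": 0,"z": 0,"roll": 0}
    - {"x": 0,"y": 0,"z": 0,"roll": 0}
    - {"x": 0,"y": 0,"z": 0,"roll": 0}
    - {"x": 0,"y": 0,"z": 0,"roll": 0}
    - {"x": 0,"y": 0,"z": 0,"roll": 0}
    - {"x": 0,"y": 0,"z": 0,"roll": 0}
  gripper: 1
  grip_force: 25

```text
time: 27.7
eef_pos: [477.2, 64.4, 77.1]
tool_rot: [-0.052, 0.052, 0.705, -0.705]
wrist_force: [-0.9, 0.8, 1.9]
opening: 0.499
```

```bash
python3 go.py 477 64 237 171.5 592 -165 237 171.5
```

```text
x -14.76 y -0.00 z 20.95 roll 0.000 dist 256
```

The opening is 43.9 mm, so it is jar_a. Next: lift 16 cm and carry to pad_4.

jog_arm:
  plan:
    - {"x": 0,"y": -0.5,"z": 0,"roll": 0}
    - {"x": 0,"y": -1.5,"z": 0,"roll": 0}
    - {"x": 0,"y": -3,"z": 0,"roll": 0}
    - {"x": 0,"y": -5,"z": 0,"roll": 0}
    - {"x": 0,"y": -7,"z": 0,"roll": 0}
    - {"x": 0,"y": -9,"z": 0,"roll": 0}
    - {"x": 0,"y": -11,"z": 0,"roll": 0}
    - {"x": 0,"y": -13,"z": 0,"roll": 0}
    - {"x": 0,"y": -15,"z": 0,"roll": 0}
    - {"x": 0,"y": -15.7,"z": 0,"roll": 0}
    - {"x": 0,"y": -16,"z": 0,"roll": 0}

```text
time: 28.62
eef_pos: [477.3, 64.5, 238.0]
tool_rot: [-0.052, 0.053, 0.706, -0.705]
wrist_force: [-0.4, -0.2, -2.8]
opening: 0.505
```

jog_arm:
  plan:
    - {"x": -0.6,"y": 0,"z": 0.8,"roll": 0}
    - {"x": -1.5,"y": 0,"z": 2.1,"roll": 0}
    - {"x": -3,"y": 0,"z": 4.3,"roll": 0}
    - {"x": -4.5,"y": 0,"z": 6.4,"roll": 0}
    - {"x": -6,"y": 0,"z": 8.5,"roll": 0}
    - {"x": -7.5,"y": 0,"z": 10.6,"roll": 0}
    - {"x": -9,"y": 0,"z": 12.8,"roll": 0}
    - {"x": -10.5,"y": 0,"z": 14.9,"roll": 0}
    - {"x": -12,"y": 0,"z": 17,"roll": 0}
    - {"x": -13.3,"y": 0,"z": 18.9,"roll": 0}
    - {"x": -14.3,"y": 0,"z": 20.3,"roll": 0}
    - {"x": -14.76,"y": 0,"z": 20.95,"roll": 0}
    - {"x": -14.76,"y": 0,"z": 20.95,"roll": 0}
    - {"x": -14.76,"y": 0,"z": 20.95,"roll": 0}

```text
time: 29.78
eef_pos: [591.4, -165.0, 235.2]
tool_rot: [-0.054, 0.052, 0.705, -0.705]
wrist_force: [-0.6, 0.2, -1.8]
opening: 0.499
```

```bash
python3 snap.py wrist:w12
python3 - <<'E'
from m import *
import pickle
p=pickle.load(open('pics/w12.pkl','rb'))
print(proj(p,[592,-165,13]))
E
```

```text
29.7833 [ 591.4 -165.   235.2] [-0.6  0.2 -1.8] 0.499
[312.42055121 176.10029127]
```

View pics/w12.png

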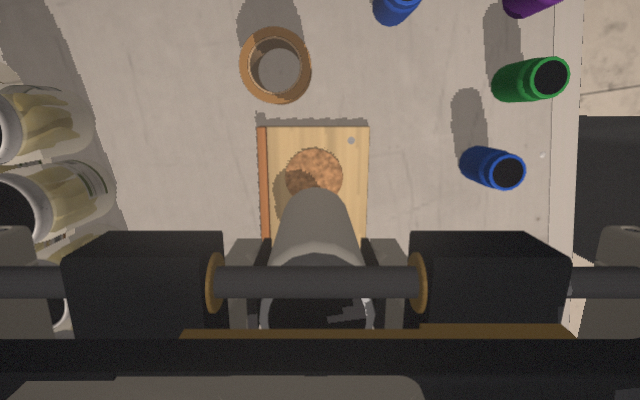

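Pad_4's cork is at about (314,176), where predicted, with the tape roll beyond it at (276,65). I'll lower to TCP z = 89.5.

jog_arm:
  plan:
    - {"x": 0.05,"y": 1,"z": 0,"roll": 0}
    - {"x": 0.05,"y": 3,"z": 0,"roll": 0}
    - {"x": 0.05,"y": 5,"z": 0,"roll": 0}
    - {"x": 0.05,"y": 7,"z": 0,"roll": 0}
    - {"x": 0.05,"y": 9,"z": 0,"roll": 0}
    - {"x": 0.05,"y": 11,"z": 0,"roll": 0}
    - {"x": 0.05,"y": 12.6,"z": 0,"roll": 0}
    - {"x": 0.05,"y": 13.6,"z": 0,"roll": 0}
    - {"x": 0.05,"y": 14.1,"z": 0,"roll": 0}
    - {"x": 0.05,"y": 14.35,"z": 0,"roll": 0}
    - {"x": 0.05,"y": 14.5,"z": 0,"roll": 0}
    - {"x": 0.05,"y": 14.6,"z": 0,"roll": 0}
    - {"x": 0.05,"y": 14.7,"z": 0,"roll": 0}
    - {"x": 0.05,"y": 14.75,"z": 0,"roll": 0}
    - {"x": 0.05,"y": 14.75,"z": 0,"roll": 0}
    - {"x": 0.05,"y": 14.75,"z": 0,"roll": 0}

```text
time: 31.17
eef_pos: [592.1, -164.6, 90.2]
tool_rot: [0.052, -0.053, -0.705, 0.705]
wrist_force: [0.1, -0.1, 1.2]
opening: 0.495
```

Contact: the force went from -1.8 to +1.2 N. Next: release and rise.

jog_arm:
  plan:
    - {"x": 0,"y": 0.03,"z": 0,"roll": 0}
    - {"x": 0,"y": 0,"z": 0,"roll": 0}
    - {"x": 0,"y": 0,"z": 0,"roll": 0}
    - {"x": 0,"y": 0,"z": 0,"roll": 0}
    - {"x": 0,"y": 0,"z": 0,"roll": 0}
    - {"x": 0,"y": 0,"z": 0,"roll": 0}
    - {"x": 0,"y": 0,"z": 0,"roll": 0}
  gripper: 0.1

```text
time: 31.75
eef_pos: [591.6, -164.6, 89.4]
tool_rot: [0.052, -0.052, -0.705, 0.705]
wrist_force: [-0.7, -1.4, 0.3]
opening: 0.887
```

jog_arm:
  plan:
    - {"x": 0,"y": -0.5,"z": 0,"roll": 0}
    - {"x": 0,"y": -1.5,"z": 0,"roll": 0}
    - {"x": 0,"y": -3,"z": 0,"roll": 0}
    - {"x": 0,"y": -5,"z": 0,"roll": 0}
    - {"x": 0,"y": -7.5,"z": 0,"roll": 0}
    - {"x": 0,"y": -10,"z": 0,"roll": 0}
    - {"x": 0,"y": -12.5,"z": 0,"roll": 0}
    - {"x": 0,"y": -15,"z": 0,"roll": 0}
    - {"x": 0,"y": -17,"z": 0,"roll": 0}
    - {"x": 0,"y": -17,"z": 0,"roll": 0}
    - {"x": 0,"y": -17,"z": 0,"roll": 0}

```text
time: 32.67
eef_pos: [592.2, -164.6, 261.9]
tool_rot: [-0.051, 0.054, 0.705, -0.705]
wrist_force: [0.6, -0.5, -0.9]
opening: 0.899
```

```bash
python3 snap.py wrist:w13;  python3 go.py 591.5 -165 259.5 171.5 430 -330 259.5 171.5
```

```text
32.6667 [ 592.2 -164.6  261.9] [ 0.6 -0.5 -0.9] 0.899
x 13.53 y -0.00 z 18.71 roll 0.000 dist 231
```

View pics/w13.png

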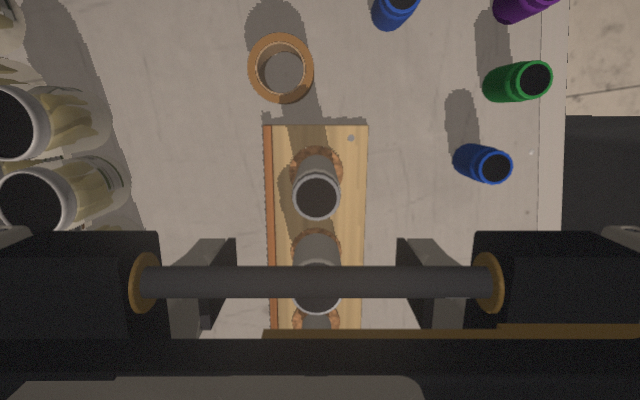

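Jar_a stands on pad_4, with its lid at (317,197) next to the tape roll. I'll move the arm aside and check from the top and scene cameras.

jog_arm:
  plan:
    - {"x": 1,"y": 0,"z": 1.4,"roll": 0}
    - {"x": 3,"y": 0,"z": 4.1,"roll": 0}
    - {"x": 5,"y": 0,"z": 6.9,"roll": 0}
    - {"x": 7,"y": 0,"z": 9.7,"roll": 0}
    - {"x": 9,"y": 0,"z": 12.4,"roll": 0}
    - {"x": 11,"y": 0,"z": 15.2,"roll": 0}
    - {"x": 13,"y": 0,"z": 18,"roll": 0}
    - {"x": 13.5,"y": 0,"z": 18.7,"roll": 0}
    - {"x": 13.5,"y": 0,"z": 18.7,"roll": 0}
    - {"x": 13.5,"y": 0,"z": 18.7,"roll": 0}

```text
time: 33.55
eef_pos: [429.7, -329.9, 258.9]
tool_rot: [-0.053, 0.053, 0.705, -0.705]
wrist_force: [0.2, 0.5, -0.1]
opening: 0.902
```

```bash
python3 snap.py top:t14 scene:s14
python3 - <<'E'
import cv2
t=cv2.imread('pics/t14.png'); s=cv2.imread('pics/s14.png')
cv2.imwrite('pics/t14c.png',cv2.resize(t[110:290,190:470],(784,504),interpolation=cv2.INTER_CUBIC))
cv2.imwrite('pics/s14c.png',cv2.resize(s[110:310,170:450],(784,560),interpolation=cv2.INTER_CUBIC))
E
```

```text
33.55 [ 429.7 -329.9  258.9] [ 0.2  0.5 -0.1] 0.902
```

View pics/t14c.png

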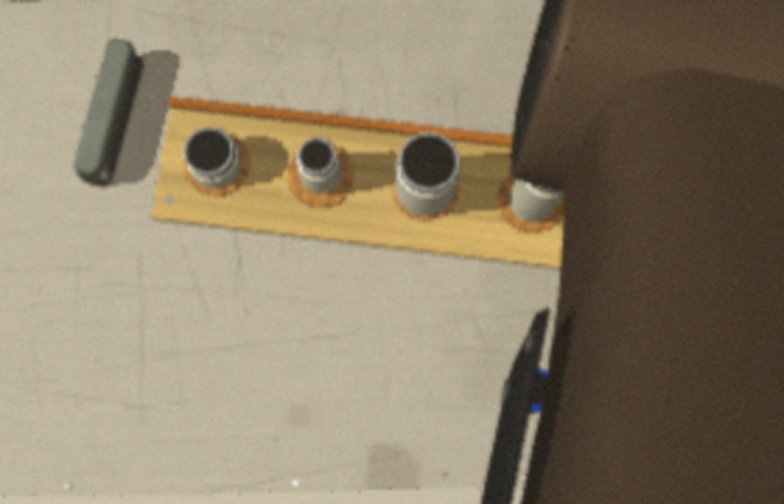

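View pics/s14c.png

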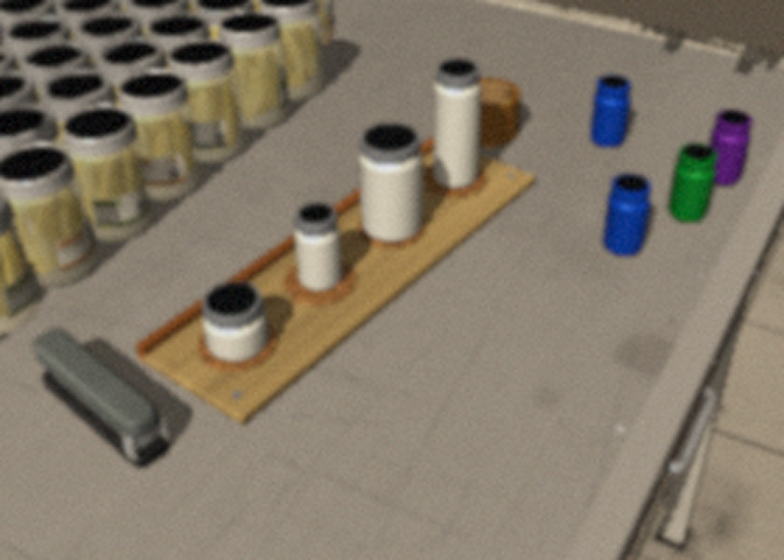

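The scene view shows the jars upright and stepping down from the tape to the stapler. In the top view the forearm hides pad_4's lid. I'll check the centring per camera, lid against pad.

Run:
```python
from m import *
t=cv2.imread('pics/t14.png'); s=cv2.imread('pics/s14.png')
T,S=camera_params('top'),camera_params('scene')
pt={1:(637,130.1),2:(623.2,31.4),3:(608.2,-66.6)}; ps={1:(635.9,131.9),2:(621.5,33),3:(606.4,-65.8),4:(591.7,-164.3)}
H={1:59,2:83,3:108,4:133}
ut={1:(265,164),2:(303,165),3:(343,167)}
us={1:(253,217),2:(283,186),3:(309,159),4:(333,134)}
for k in (1,2,3,4):
    u2,a2=blob(s,us[k],'dark',13 if k!=2 else 9); o=plane(S,u2,H[k])[:2]-ps[k]
    r='scene off %s ax %s'%(o.round(1),a2.round(1))
    if k in ut:
        u1,a1=blob(t,ut[k],'dark',13); X,g=tri(T,u1,S,u2)
        r+=' top off %s ax %s'%((plane(T,u1,H[k])[:2]-pt[k]).round(1),a1.round(1))+' tri %s gap %.1f'%(X.round(1),g)
    print(k,r)
```

```text
1 scene off [ 0.7 -2.3] ax [11.2 17.6] top off [0.8 2. ] ax [13.  14.3] tri [636.3 131.3  60.7] gap 2.1
2 scene off [ 0.7 -3.2] ax [ 6.1 11.2] top off [0.5 1.3] ax [9.  9.6] tri [622.   32.1  84.9] gap 2.4
3 scene off [ 0.9 -1.9] ax [ 9. 18.] top off [0.6 1.9] ax [16.8 17.8] tri [607.1 -65.1 109.8] gap 2.4
4 scene off [ 1.1 -3.4] ax [ 5.3 11.9]
```

All the jars are within about 3 mm of their pad centres, and the lid heights of 61, 85 and 110 mm match upright jars on pads. The arm is clear of everything, so I'm handing in.

```bash
python3 -c "
from bench import bot
print(bot.read_state()['time']); print(bot.finish_job())"
```

```text
33.65
the job is handed in; nothing more can be done
None
```

The four jars are set out on the board in order of height: jar_a on pad_4 next to the tape roll, then jar_b on pad_3, jar_c on pad_2, and jar_d on pad_1 next to the stapler. I handed the job in at 33.65 s.

- **Grips:** the opening at each grip matched the jar's diameter: 49, 37.5, 56 and 44 mm for d, c, b and a. Forces stayed under 7 N in the readings I had.
- **Final pictures:** all four jars stand upright, and lid centres are within about 3.5 mm of the pad centres. The top and scene cameras disagree by about 4 mm across the row's length. Triangulated lid heights of 61, 85 and 110 mm for d, c and b are about 2 mm above expected.
- **Tape and stapler:** I did not touch either one. The stapler shows no sign of having moved, but I compared its position only by eye. I last saw the tape roll clearly from the wrist camera, because in the final pictures it was hidden in the top view and partly behind jar_a in the scene view.
- **Checks that failed or were limited:**
  - One wrist+top height for jar_a came out at 134 mm. Those two rays are nearly parallel, so I set it aside for the other two pairs (121 and 122 mm).
  - Jar_a's final position was checked from the scene camera and by eye from the wrist camera, because the forearm hid its lid in the top view.

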